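# Clear a finished plate out of the deburring nest

## Robot

A 6-joint arm with a two-finger parallel gripper is mounted at the origin on the work surface. World frame = base frame: x ahead of the robot, y to its left, z up, the work surface at z = 0. Lengths are in m, angles in rad, forces in N, time in s.
With the tool pointing down it reaches from about 0.375 to 0.9 m from the base axis. Payload 3.1 kg.
Tool frame: the origin (TCP) lies at the very end of the fingers, on their centre line; the grasp point (between the pads) lies 19 mm behind it (robot.hold_point_z is the z of the grasp point in the tool frame, in m); z points along the fingers, y is the direction in which the jaws open and shut (so a half turn about z gives the same grasp; the last joint's range is limited). The gripper opens to 87 mm and grips with 3 to 60 N. Pads are 19 mm wide; open, the fingers measure 117 mm over their backs; the gripper's body (75 mm by 190 mm) begins 51 mm behind the grasp point.
Start: joints at [-1.389, 0.527, 1.433, -0, 1.181, -0.178], TCP at [0.22, -0.585, 0.223] pointing down, gripper open.
Joint ranges: [-3.08, 3.08], [-0.75, 2.2], [0.22, 2.44], [-1.43, 4.57], [0, 2.65], [-2.85, 2.85]. Speed limits (rad/s): [2.79, 2.79, 3.14, 3.14, 3.14, 3.14].

## Interface

Orientations are given as a unit quaternion [x, y, z, w].
In Python, from rig import robot, viewer, spotter gives the robot as it stands.
- The arm moves only by the shell command python3 -m crank 'ROWS' [FORCE]. ROWS is text: rows parted by semicolons, each of 7 numbers parted by spaces: the turn, a rotation vector about the tool's x, y, z in units of 5 degrees (1.0 is 5 degrees), then the shift along the tool's x, y, z in units of 40 mm (1.0 is 40 mm), then the gripper's target within -1 to 1 (shut at 1, half-way at 0, fully open at -1). A call has 1 to 5 rows; each row shifts and turns the pose as measured when the row begins, along the tool's axes as they then stand; what a row does not reach is not made up. A row lasts 1/8 s, in which the tool goes at most 62.5 mm and 10.7 degrees, less where a joint would pass 70% of its speed; a pose out of reach is approached as far as the arm can. A call is refused whole if a number of a shift passes 1 or a number of a turn 1, either way. A call with a gripper value outside its range is refused whole. The fingers move at their own pace and stop on an object; FORCE is the grip in N (left out, the last holds). Time passes only in rows, so rows that do not move let the fingers close. It gives the time, the measured TCP pose, the force and the opening at its end, in the units of the state.
- robot.get_obs(): the state, without advancing time (a new reading comes with each control period).
- viewer.camera(name): name is "scene" or "side" or "wrist"; returns a dict with "img" (400x640x3 uint8, red, green, blue), "camera_matrix" (3x3 intrinsics, pixels), "xyz" and "attitude" of the camera in the world. Camera axes: x right, y down, z forward; pixel columns grow to the right and rows downward; lengths in m; the calibration is good to about 2 mm. The wrist camera is an equidistant fisheye: a pixel r from the principal point sees the ray r / f radians off the axis. A picture is of the moment at which its call begins. There is no depth.
- robot.hand_in(): hands the job in, once; it reports no verdict.
Trained networks look in a picture, given as the dict that the camera call returned (one of the last four; its "shot" number tells which), for a name from the list of things; names that differ only in an ending like _2 or _b are one class to them, and where a whole thing is asked for, a point or a joint stands for the part that bears it (a point fixed in the world has none). Each returns a list of dicts, best first, with "score" (0 to 1); they miss things now and then, are a little off and sometimes report something else, mostly with a low value. They report only what shows in the picture. A call takes as long as a camera call. They do not tell look-alikes from the thing itself.
- spotter.boxes_of(name, picture): "at" ([x, y, z] in m, in the coordinates of the camera as it stood for that picture, good to about 4 mm: the middle of the surface that is visible of it).
The state is a dict: "time": time; "q": joint angles; "joint_velocities": joint speeds; "joint_torque": joint torques, N m; "position": TCP position; "tool_rot": TCP orientation; "ft_force": force on the tool from outside, world axes, zero at the start; "moment": the same for the moment, N m; "grip_width": finger opening in m.
Only numpy, scipy, OpenCV 4.12 (cv2) and the standard library are available. Lean on these libraries where they do the work, as an engineer would, in place of code of your own. Each camera call takes 0.05 s, during which the arm holds its last target.

## Task

The blue rubber-faced steel plate in the deburring nest is finished. Swing the red gate fully open, slide the plate out over the ledge with a fingertip pressed on its rubber face (1 to 1.5 kg of pressure moves it, never 2 kg) so that it drops down the chute into the black crate, and then swing the gate fully shut again. Leave the other things on the bench where they are.

Things in the scene. Friction and masses are not known exactly. Their poses are not given: they have to be found in the camera images.
- fixture: Deburring nest bolted to the bench: green stand under a dark steel deck, 136 (x) x 155 (y) mm, its flat top 200 mm above the origin, which is on the bench under the nest. z is up; the plate leaves along -y over the ledge (deck edge) at y -70 mm. Aluminium rails on the deck, 6 mm high: rear stop y 67 to 83, fence x 30 to 48, guides x -50 to -32. Block 16 mm high at x -68 to -44, y 3 to 30.
- ledge_edge (a point): Middle of the ledge: the deck's edge at its top face (fixture x 0, y -70 mm, 200 mm up). Axes as the fixture's: the edge runs along x, the way out is -y. The rails end 40 mm before it. About 30 mm below it starts an aluminium chute, 90 mm wide between walls 36 mm high (no higher than the deck), falling at 40 degrees along -y into the crate.
- plate_center (a point): Centre (half-way up) of the finished plate, 60 (x) x 100 (y) x 6 mm, 0.2 to 0.3 kg: steel with a blue, grippy rubber face on top; two 9 mm holes near its -y (front) end. Flat on the deck, top flush with the rails, so it cannot be gripped or pushed by its edges. Axes as the fixture's. Pressed 15 mm from its rear end and drawn until the finger is at the ledge, it tips off as the finger lifts.
- plunger_nose (a point): Brass nose of the spring plunger on the nest's -x side (fixture x -30, y 16 mm, 3.5 mm above the deck): it presses the plate sideways against the fence with about 5 N until the plate's rear end has passed it, 86 mm before the ledge. Because of its drag the plate follows a fingertip only if pressed hard enough: 10 to 15 N is right, still slipping a little (then take a second stroke); above 20 N the rubber is damaged.
- gate (a joint): Angle (rad) of the red gate, a bar 12 mm wide and 10 mm high just above the deck across the plate's way out. 0 = shut against its stop; 1.65 = open against its stop, the bar then pointing along -y beside the plate's way. Upright pivot at the fixture's x +56, y -43 mm; opens anticlockwise seen from above (the free end swings towards -y). A little stiff, about 2 N at the knob; stays where it is left.
- gate_knob (a point): Middle of the upright round black knob near the gate's free end: 16 mm in diameter, 36 mm tall, standing on the bar, whose top is 21 mm below this point. This point is 32 mm above the deck and 92 mm from the pivot.
- gate_pivot (a point): Point on the gate's upright pivot axis, at the height of the knob's middle. Its axes turn with the gate: from here the knob lies 92 mm along -x.
- crate: Open black plastic catch crate fixed at the foot of the chute, 160 (x) x 215 (y) x 65 mm high, walls and floor 4 to 5 mm; origin at the centre of its underside, axes as the fixture's. Two finished plates already lie in it.
- can: Upright blue spray can, 54 mm across, 150 mm tall, origin at its underside. Leave alone.
- tape: Yellow tape measure 62 x 40 x 60 mm high, origin at its underside. Leave alone.
- jar: Orange plastic jar with a white lid, 64 mm across, 90 mm tall, origin at its underside. Leave alone.
- scraper: Deburring scraper with an orange handle, 165 mm long, 20 mm thick, lying along its x axis on the bench beyond the nest. Leave alone.
- blank0: Lower one of two unfinished plates, black on top, 60 x 100 x 6 mm, stacked flat on the bench on the robot's side of the nest; origin at its underside. Leave alone.
- blank1: Upper one of the two unfinished plates. Leave alone.
There are look-alikes about, which are no part of the job. Leave any orange, turquoise or white look-alike of the part that bears plate_center alone.

How it is judged:
On the way, in this order (a step that is already met when the one before it is completed fails the run):
1. the gate is swung fully open (beyond 1.45 rad) while the plate is still in the nest (value of joint gate above 1.45 rad and y of plate_center in the frame of fixture above 0 m), for 0.1 s.
2. the plate, free of the fingers, slides down the chute (x of plate_center in the frame of fixture between -0.045 and 0.045 m and y of plate_center in the frame of fixture between -0.2 and -0.1 m and z of plate_center in the frame of fixture below 0.175 m and contact force between plate and the fingers below 0.1 N), for 0.02 s.
3. the plate lies in the crate (x of plate_center in the frame of crate between -0.076 and 0.076 m and y of plate_center in the frame of crate between -0.104 and 0.104 m and z of plate_center in the frame of crate below 0.06 m and linear speed of plate below 0.03 m/s), for 0.2 s.
At the end, for the whole second after the job is handed in: The plate lies at rest in the crate (its centre inside the crate's walls and less than 60 mm above the crate's underside) and the gate is shut (below 0.08 rad, about 7 mm at the knob) (x of plate_center in the frame of crate between -0.076 and 0.076 m and y of plate_center in the frame of crate between -0.104 and 0.104 m and z of plate_center in the frame of crate below 0.06 m and linear speed of plate below 0.02 m/s and value of joint gate below 0.08 rad); the robot touches nothing.
It fails at once if the plate's rubber face is pressed with more than 20 N (contact force between the fingers and plate above 20 N).
It fails at once if the plate falls beside the chute onto the bench (contact force between plate and table above 0.5 N).
It fails at once if one of the other things on the bench (can, tape measure, jar, scraper, unfinished plates) is shifted by more than 30 mm (distance of any of can, tape, jar, scraper, blank0, blank1 from where it was at the start of the episode above 0.03 m).
It also fails if it takes over 69 s, if anything falls off the work surface, if the arm or the gripper's body presses on something with over 40 N, if the wrist force passes 120 N, or if a joint passes its speed limit or range.

## Working session

There is one attempt and no reset: what is moved stays moved. The work goes in short steps, Python scripts to look and compute and a shell command to move; the robot and the scene stay as the last step left them, time stands still between calls to the robot, and variables do not carry over. Pictures are saved under pics/ and viewed, and the job is handed in when it is done.

```bash
ls; mkdir -p pics; cat > h.py <<'E'
import numpy as np,cv2
from scipy.spatial.transform import Rotation as R
from rig import robot, viewer, spotter
def save(c,n): cv2.imwrite('pics/'+n+'.png',c['img'][:,:,::-1])
def world(c,p): return R.from_quat(c['attitude']).apply(p)+np.array(c['xyz'])
def proj(c,P):
    v=R.from_quat(c['attitude']).inv().apply(np.array(P)-np.array(c['xyz'])); K=np.array(c['camera_matrix'])
    return (K@(v/v[2]))[:2]
def ray(c,u,v,z):
    K=np.array(c['camera_matrix']); d=np.linalg.inv(K)@[u,v,1]; d=R.from_quat(c['attitude']).apply(d); o=np.array(c['xyz'])
    return o+d*(z-o[2])/d[2]
E
python3 - <<'E'
from h import *
o=robot.get_obs(); print(o)
for n in ['scene','side','wrist']:
    c=viewer.camera(n); save(c,n+'0'); print(n,c['xyz'],c['attitude'],c['camera_matrix'])
    for t in ['fixture','plate_center','plunger_nose','gate','gate_knob','crate','can','tape','jar','scraper','blank0']:
        for b in spotter.boxes_of(t,c)[:5]:
            print(t,round(b['score'],2), (world(c,b['at'])).round(4), [k for k in b if k not in('score','at')])
E
```

```text
pics
{'time': 0.0, 'q': array([-1.38949226e+00,  5.28495844e-01,  1.43392660e+00,  1.89780576e-05,
        1.18142169e+00, -1.78475555e-01]), 'joint_velocities': array([ 0.00132566, -0.00207818,  0.00097388, -0.00041201,  0.00132308,
        0.00228108]), 'joint_torque': array([-1.55799266e-04, -4.40039563e+01, -1.76589775e+01,  6.32778229e-02,
        5.82661398e-02, -1.69310256e-04]), 'position': array([ 0.21995105, -0.58421129,  0.2215457 ]), 'tool_rot': array([ 9.83863437e-01,  1.78917497e-01,  7.18259222e-06, -1.12574896e-03]), 'ft_force': array([-0.26621503,  0.13959234, -0.52088163]), 'moment': array([ 0.00320692, -0.01715881, -0.03143548]), 'grip_width': 0.08728470707531641}
scene [1.51510438 0.13806616 0.82218891] [ 0.55568159  0.68069158 -0.37055782 -0.30093827] [[361.60922688   0.         314.99079622]
 [  0.         361.60922688 208.87625188]
 [  0.           0.           1.        ]]
fixture 0.71 [0.5822 0.0362 0.1189] []
plate_center 0.74 [0.5792 0.2481 0.0098] []
plate_center 0.72 [0.7246 0.1744 0.0136] []
plate_center 0.57 [ 0.7174 -0.146   0.0019] []
plate_center 0.5
[... 890 characters left out ...]
7 0.0985] []
plunger_nose 0.74 [0.5337 0.0601 0.2066] []
plunger_nose 0.71 [ 0.5136 -0.0151  0.1459] []
gate 0.74 [0.5263 0.0012 0.2139] []
gate_knob 0.54 [0.5243 0.0022 0.2099] []
crate 0.7 [ 0.5005 -0.2011  0.0042] []
can 0.74 [0.369  0.3546 0.0995] []
tape 0.7 [0.549  0.3449 0.0559] []
jar 0.81 [ 0.4323 -0.5293  0.09  ] []
blank0 0.69 [0.3956 0.1083 0.0123] []
blank0 0.66 [0.3716 0.3536 0.1006] []
blank0 0.36 [0.4145 0.068  0.0031] []
wrist [ 0.28249651 -0.56249955  0.38487386] [ 0.81603911 -0.56473277 -0.07028273  0.10108118] [[309.70691629   0.         324.57632637]
 [  0.         309.70691629 200.38883063]
 [  0.           0.           1.        ]]
jar 0.76 [ 0.4004 -0.5207  0.0461] []
```

View pics/scene0.png

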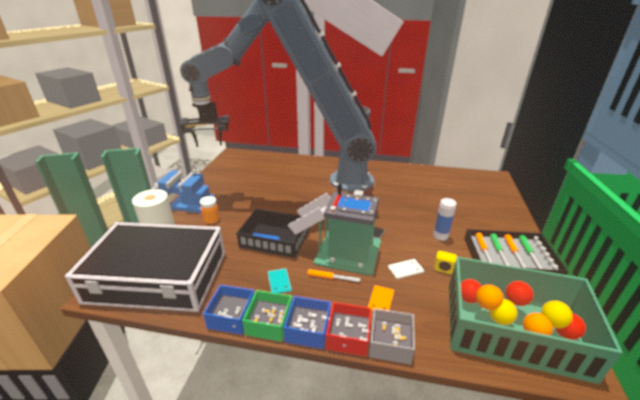

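View pics/side0.png

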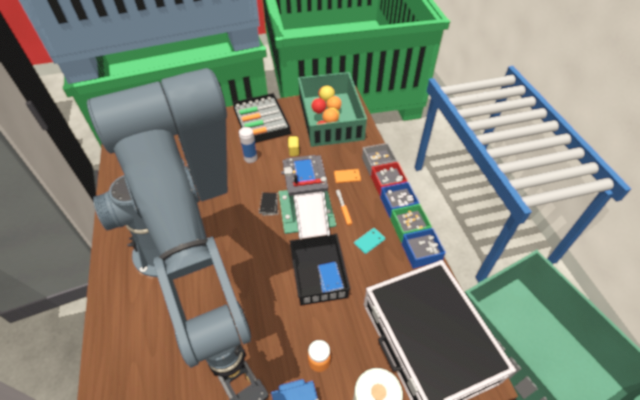

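View pics/wrist0.png

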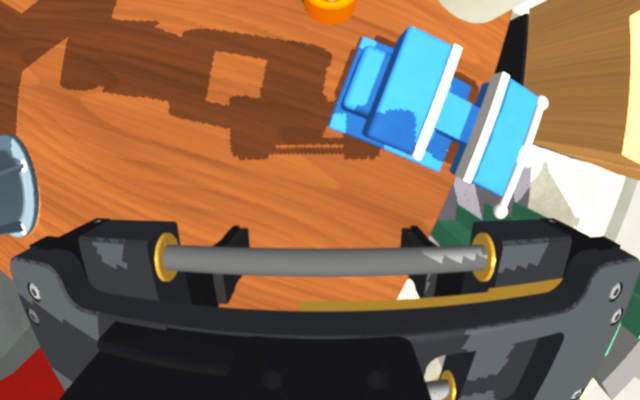

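```bash
python3 - <<'E'
import cv2,numpy as np
a=cv2.imread('pics/side0.png')[140:310,250:380]; b=cv2.imread('pics/scene0.png')[180:275,285:395]
cv2.imwrite('pics/c1.png',cv2.resize(a,None,fx=3.5,fy=3.5,interpolation=2)[:600,:])
cv2.imwrite('pics/c2.png',cv2.resize(b,None,fx=6,fy=6,interpolation=2))
E
```

```text
(no output)
```

View pics/c1.png

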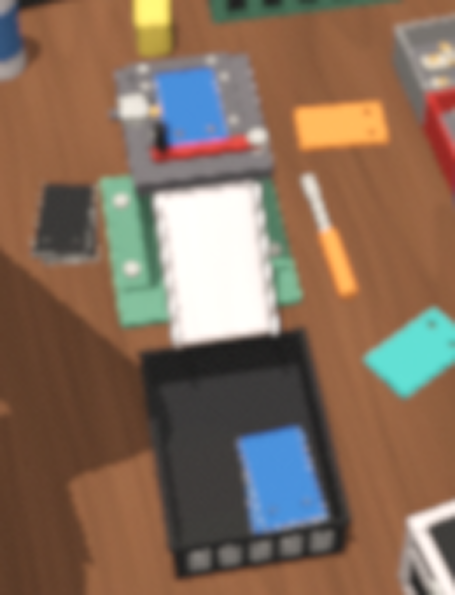

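View pics/c2.png

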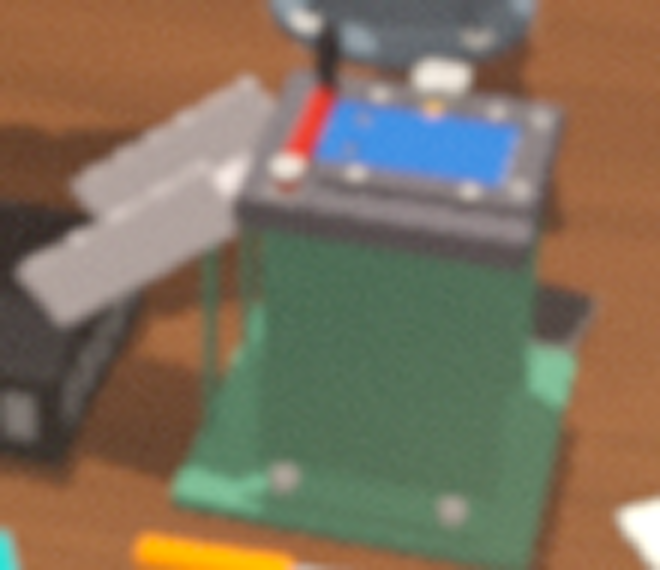

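```bash
python3 - <<'E'
import cv2,numpy as np
def f(src,x0,y0,x1,y1,s,out):
    a=cv2.imread(src)[y0:y1,x0:x1]; a=cv2.resize(a,None,fx=s,fy=s,interpolation=cv2.INTER_CUBIC)
    for i in range(0,x1-x0,10): cv2.line(a,(i*s,0),(i*s,6),(0,255,255),1); cv2.putText(a,str(x0+i),(i*s,18),0,.4,(0,255,255),1)
    for i in range(0,y1-y0,10): cv2.line(a,(0,i*s),(6,i*s),(0,255,255),1); cv2.putText(a,str(y0+i),(8,i*s+4),0,.4,(0,255,255),1)
    cv2.imwrite(out,a)
f('pics/side0.png',275,148,335,200,11,'pics/d1.png')
f('pics/scene0.png',320,180,385,230,12,'pics/d2.png')
E
```

```text
(no output)
```

View pics/d1.png

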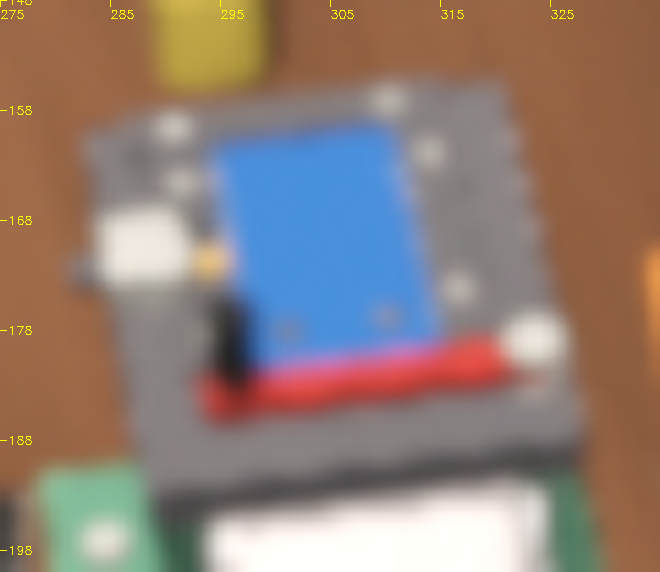

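View pics/d2.png

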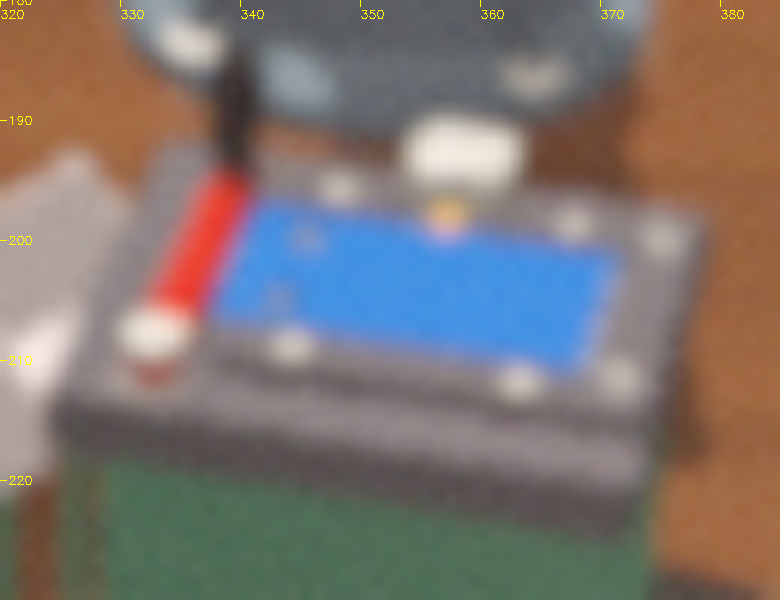

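```bash
cat > fit.py <<'E'
from h import *
from scipy.optimize import least_squares
c1=viewer.camera('scene'); c2=viewer.camera('side')
def ph(u,v,x0,y0,s): return ((u+.5)/s-.5+x0,(v+.5)/s-.5+y0)
S=[((-30,67,206),(217,145)),((30,67,206),(393,127)),((-68,-70,200),(158,492)),((68,-70,200),(578,435)),((-30,16,203.5),(212,260))]
C=[((-30,67,206),(617,247)),((30,67,206),(585,370)),((68,-70,200),(62,405)),((68,85,200),(635,475)),((-68,-70,200),(170,148)),((-30,16,203.5),(447,215)),((-68,85,200),(705,212))]
obs=[(c2,np.array(P)/1e3,ph(*p,275,148,11)) for P,p in S]+[(c1,np.array(P)/1e3,ph(*p,320,180,12)) for P,p in C]
def W(q,P):
    c,s=np.cos(q[2]),np.sin(q[2]); return np.array([q[0]+c*P[0]-s*P[1],q[1]+s*P[0]+c*P[1],P[2]])
def res(q): return np.concatenate([proj(c,W(q,P))-p for c,P,p in obs])
r=least_squares(res,[.53,.04,0],loss='soft_l1')
print(r.x); print(res(r.x).reshape(-1,2).round(2))
q=r.x
for n,P in dict(ledge=(0,-.07,.2),plate=(0,.017,.203),pivot=(.056,-.043,.232),press=(0,.052,.206)).items(): print(n,W(q,P).round(4))
kn=W(q,(.056-.092,-.043,.232)); print('knob',kn, proj(c1,kn),proj(c2,kn))
E
python3 fit.py
```

```text
[ 0.52927969  0.04669074 -0.06749507]
[[-2.02 -0.05]
 [-1.19 -0.73]
 [-1.8   0.28]
 [ 0.25 -0.44]
 [ 0.67  0.4 ]
 [ 0.55  1.04]
 [ 0.49  0.61]
 [-1.79 -0.6 ]
 [ 0.27  1.07]
 [-0.86 -0.43]
 [-0.93  2.19]
 [ 0.09  0.43]]
ledge [ 0.5246 -0.0231  0.2   ]
plate [0.5304 0.0637 0.203 ]
pivot [0.5823 0.     0.232 ]
press [0.5328 0.0986 0.206 ]
knob [0.49046158 0.00621662 0.232     ] [338.90028084 188.83307515] [294.9625189 178.7539188]
```

```bash
cat > d.py <<'E'
import sys
from h import *
def delta(x,y,z,yawdeg):
    o=robot.get_obs(); p=np.array(o['position']); r=R.from_quat(o['tool_rot'])
    a=np.radians(yawdeg); ty=np.array([np.cos(a),np.sin(a),0]); tz=np.array([0,0,-1.]); tx=np.cross(ty,tz)
    t=R.from_matrix(np.c_[tx,ty,tz])
    yc=r.apply([0,1,0])
    print('t',round(o['time'],2),'pos',p.round(4),'yaw_y',np.degrees(np.arctan2(yc[1],yc[0])).round(2),'F',o['ft_force'].round(2),'w',round(o['grip_width'],4),'q',o['q'].round(2))
    print('shift units',(r.inv().apply(np.array([x,y,z])-p)/.04).round(3),'turn units',(np.degrees((r.inv()*t).as_rotvec())/5).round(3))
if __name__=='__main__': delta(*map(float,sys.argv[1:5]))
E
python3 d.py 0.47 -0.06 0.33 -94
```

```text
t 1.9 pos [ 0.2201 -0.5849  0.2225] yaw_y -69.38 F [-0.8  -0.47 -0.9 ] w 0.087 q [-1.39  0.53  1.43 -0.    1.18 -0.18]
shift units [ 10.469 -10.083  -2.687] turn units [-0.     0.     4.923]
```

```bash
python3 -m crank '0 0 0 0.4 -0.4 -0.8 -1; 0 0 0 1 -0.95 -0.4 -1; 0 0 0 1 -0.95 -0.3 -1; 0 0 0 1 -0.95 -0.2 -1; 0 0 0 1 -0.95 -0.2 -1' && python3 d.py 0.47 -0.06 0.33 -94
```

```text
time: 2.52
position: [0.3272, -0.3644, 0.2998]
tool_rot: [0.985, 0.175, 0.001, 0.001]
ft_force: [0.3, 0.6, 0.7]
grip_width: 0.0868
t 2.52 pos [ 0.3272 -0.3644  0.2998] yaw_y -69.82 F [0.29 0.57 0.69] w 0.0868 q [-1.07  0.25  1.66  0.    1.23  0.15]
shift units [ 5.977 -5.91  -0.762] turn units [ 0.024 -0.02   4.836]
```

```bash
python3 -m crank '0 0 0 1 -1 -0.2 0; 0 0 0 1 -1 -0.1 0; 0 0 0 1 -1 -0.1 0; 0 0 0 1 -1 -0.1 0; 0 0 0 1 -1 -0.1 0' && python3 -m crank '0 0 1 0.4 -0.4 -0.1 0; 0 0 1 0 0 0 0; 0 0 1 0 0 0 0; 0 0 1 0 0 0 0; 0 0 0.8 0 0 0 0' && python3 - <<'E'
from h import *
from d import delta
delta(.47,-.06,.33,-94)
c=viewer.camera('wrist'); save(c,'w1'); print(c['xyz'],c['attitude'])
for t in ['plate_center','gate_knob','gate','plunger_nose','fixture']:
    for b in spotter.boxes_of(t,c)[:3]: print(t,round(b['score'],2), (world(c,b['at'])).round(4))
E
```

```text
time: 3.15
position: [0.4494, -0.0998, 0.3262]
tool_rot: [0.985, 0.174, 0.003, 0.003]
ft_force: [1.1, -0.2, -0.1]
grip_width: 0.0466
time: 3.78
position: [0.4603, -0.0733, 0.3316]
tool_rot: [0.999, -0.036, 0.005, 0.003]
ft_force: [-0.1, -0.0, 0.2]
grip_width: 0.0433
t 3.77 pos [ 0.4603 -0.0733  0.3316] yaw_y -94.18 F [-0.06 -0.04  0.17] w 0.0433 q [-0.4   0.18  1.67 -0.    1.28  1.25]
shift units [ 0.218 -0.35   0.04 ] turn units [ 0.058 -0.123 -0.037]
[ 0.52508661 -0.0782292   0.49462163] [-0.67596423  0.72743592  0.08495222 -0.08180746]
plate_center 0.77 [0.5361 0.0591 0.206 ]
plate_center 0.74 [0.7241 0.1738 0.0076]
plate_center 0.67 [ 0.7004 -0.148   0.0039]
gate_knob 0.82 [ 0.5273 -0.0007  0.2108]
gate 0.76 [0.5284 0.0018 0.2111]
plunger_nose 0.78 [ 0.526  -0.0079  0.1994]
fixture 0.59 [ 0.5246 -0.0165  0.2013]
fixture 0.44 [0.529  0.0024 0.2127]
```

View pics/w1.png

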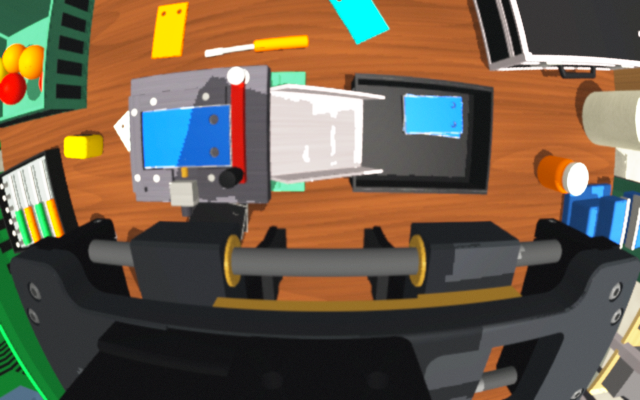

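```bash
python3 - <<'E'
import cv2
a=cv2.imread('pics/w1.png')[60:212,110:290]; s=4
a=cv2.resize(a,None,fx=s,fy=s,interpolation=cv2.INTER_CUBIC)
for i in range(0,180,20): cv2.putText(a,str(110+i),(i*s,12),0,.4,(0,255,255),1); cv2.line(a,(i*s,14),(i*s,20),(0,255,255),1)
for i in range(0,152,20): cv2.putText(a,str(60+i),(0,i*s+4),0,.4,(0,255,255),1)
cv2.imwrite('pics/w1c.png',a)
E
```

```text
(no output)
```

View pics/w1c.png

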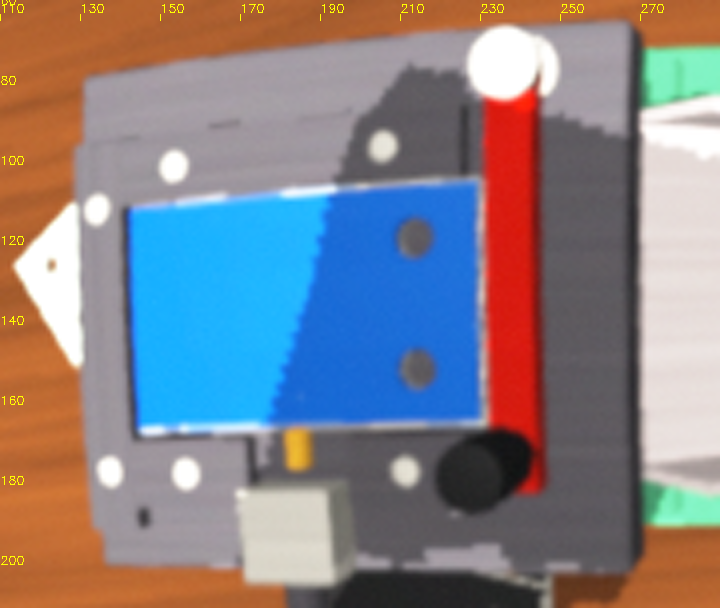

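```bash
cat > fitw.py <<'E'
from h import *
from scipy.optimize import least_squares
K=np.array([[309.70691629,0,324.57632637],[0,309.70691629,200.38883063],[0,0,1]])
def fproj(c,P):
    v=R.from_quat(c['attitude']).inv().apply(np.array(P)-np.array(c['xyz']))
    th=np.arctan2(np.hypot(v[0],v[1]),v[2]); d=v[:2]/np.hypot(v[0],v[1])
    return K[:2,2]+K[0,0]*th*d
def W(q,P):
    c,s=np.cos(q[2]),np.sin(q[2]); return np.array([q[0]+c*P[0]-s*P[1],q[1]+s*P[0]+c*P[1],P[2]])
def fit(c,pts,x0=(.53,.04,-.06),dz=0):
    f=lambda q:np.concatenate([fproj(c,W(q,np.array(P)/1e3))-p for P,p in pts])
    r=least_squares(f,x0,loss='soft_l1'); return r.x,f(r.x).reshape(-1,2)
E
python3 - <<'E'
from fitw import *
c=dict(xyz=np.array([ 0.52508661,-0.0782292,0.49462163]),attitude=[-0.67596423,0.72743592,0.08495222,-0.08180746])
pts=[((68,-70,200),(636,24)),((-68,-70,200),(630,570)),((68,85,200),(85,78)),((-68,85,200),(105,560)),((30,67,206),(130,207)),((30,-33,206),(478,178)),((-30,-33,206),(485,420)),((-30,67,206),(140,432)),((-36,-43,250),(468,482))]
pts=[(P,np.array([(u+.5)/4-.5+110,(v+.5)/4-.5+60])) for P,(u,v) in pts]
for s in (pts,pts[:4],pts[4:8]):
    q,r=fit(c,s); print(q); print(r.round(1).tolist())
q,r=fit(c,pts)
for n,P in dict(ledge=(0,-.07,.2),plate=(0,.017,.203),knob=(-.036,-.043,.232),pivot=(.056,-.043,.232),press=(0,.052,.206)).items(): print(n,W(q,P).round(4))
E
```

```text
[ 0.52922448  0.04449233 -0.08768503]
[[0.2, -1.5], [2.0, 1.1], [0.5, -0.9], [0.7, 1.4], [-0.9, -0.4], [-0.0, -0.3], [-0.9, 1.4], [-1.2, 0.1], [-0.3, -0.2]]
[ 0.52930872  0.04556408 -0.0946508 ]
[[-0.4, -0.9], [0.5, 1.6], [0.1, -1.3], [-0.4, 0.9]]
[ 0.5294596   0.04368119 -0.07867742]
[[-0.5, -0.2], [0.5, -1.0], [0.1, 0.8], [-0.3, 0.3]]
ledge [ 0.5231 -0.0252  0.2   ]
plate [0.5307 0.0614 0.203 ]
knob [0.4896 0.0048 0.232 ]
pivot [ 0.5812 -0.0032  0.232 ]
press [0.5338 0.0963 0.206 ]
```

```bash
python3 d.py 0.490 0.005 0.275 -94.8
```

```text
t 4.08 pos [ 0.4603 -0.0735  0.3315] yaw_y -94.02 F [-0.43 -0.1  -0.23] w 0.0437 q [-0.4   0.18  1.67 -0.    1.28  1.24]
shift units [ 0.589 -2.017  1.409] turn units [ 0.056 -0.122  0.157]
```

```bash
python3 -m crank '0 0 0.1 0.2 -0.7 0.3 0; 0 0 0 0.2 -0.7 0.4 0; 0 0 0 0.2 -0.6 0.5 0; 0 0 0 0 0 0 0' 10 && python3 - <<'E'
from h import *
from d import delta
delta(.49,.005,.218,-94.8)
c=viewer.camera('side'); save(c,'s2'); c=viewer.camera('scene'); save(c,'s3')
import cv2
a=cv2.imread('pics/s2.png')[130:210,260:360]; b=cv2.imread('pics/s3.png')[150:230,300:400]
cv2.imwrite('pics/s23.png',cv2.resize(np.hstack([a,b]),None,fx=4,fy=4,interpolation=2))
E
```

```text
time: 4.58
position: [0.4924, 0.005, 0.2827]
tool_rot: [0.999, -0.039, 0.006, 0.003]
ft_force: [-0.3, -0.1, 0.4]
grip_width: 0.0436
t 4.58 pos [0.4924 0.005  0.2827] yaw_y -94.51 F [-0.3  -0.14  0.36] w 0.0436 q [-0.21  0.27  1.69 -0.    1.17  1.44]
shift units [-0.08  -0.005  1.618] turn units [ 0.07  -0.148  0.058]
```

View pics/s23.png

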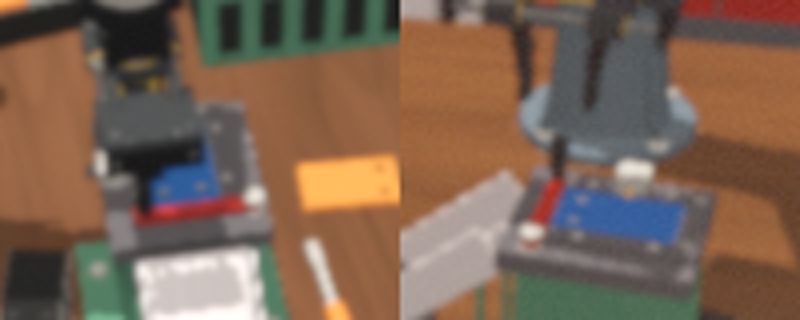

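```bash
python3 -m crank '0.07 -0.15 0.05 -0.08 0 0.5 0; 0 0 0 0 0 0.4 0; 0 0 0 0 0 0.3 0' && python3 d.py .49 .005 .218 -94.8
```

```text
time: 5.05
position: [0.4909, 0.001, 0.2356]
tool_rot: [0.999, -0.044, 0.003, 0.001]
ft_force: [0.4, 0.7, 0.2]
grip_width: 0.0436
t 5.05 pos [0.4909 0.001  0.2356] yaw_y -95.05 F [0.42 0.67 0.18] w 0.0436 q [-0.23  0.33  1.75 -0.    1.06  1.43]
shift units [-0.035 -0.099  0.44 ] turn units [ 0.022 -0.077 -0.049]
```

```bash
python3 -m crank '0 0 0 0 0 0.3 0; 0 0 0 0 0 0.1 0; 0 0 0 0 0 0 0'  && python3 d.py .49 .005 .218 -94.8
```

```text
time: 5.42
position: [0.4901, 0.0001, 0.2174]
tool_rot: [0.999, -0.045, 0.002, 0.001]
ft_force: [-0.4, -0.5, -0.2]
grip_width: 0.0437
t 5.42 pos [4.901e-01 1.000e-04 2.174e-01] yaw_y -95.14 F [-0.37 -0.46 -0.23] w 0.0437 q [-0.23  0.35  1.77 -0.    1.01  1.43]
shift units [-0.013 -0.121 -0.016] turn units [ 0.018 -0.044 -0.068]
```

Correct the y drift (tool y −0.12) and close on the knob.

```bash
python3 -m crank '0 0 0 0 -0.12 -0.02 0; 0 0 0 0 0 -0.02 0.6; 0 0 0 0 0 0 1; 0 0 0 0 0 0 1; 0 0 0 0 0 0 1' 10 && python3 - <<'E'
from h import *
from d import delta
delta(.49,.005,.218,-94.8)
c=viewer.camera('wrist'); save(c,'w2')
E
```

```text
time: 6.05
position: [0.4916, 0.0055, 0.2204]
tool_rot: [0.999, -0.045, 0.004, 0.001]
ft_force: [-0.6, -0.4, -0.7]
grip_width: 0.0157
t 6.05 pos [0.4916 0.0055 0.2204] yaw_y -95.1 F [-0.59 -0.36 -0.7 ] w 0.0157 q [-0.22  0.35  1.77 -0.    1.02  1.44]
shift units [-0.039  0.017  0.061] turn units [ 0.019 -0.083 -0.061]
```

View pics/w2.png

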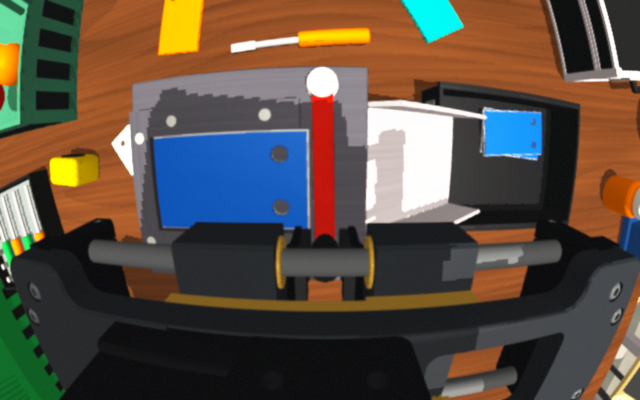

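```bash
cat > g.py <<'E'
from h import *
q=(.5293,.0447,-.083); pv=np.array([.5293+np.cos(q[2])*.056+np.sin(q[2])*.043,.0447+np.sin(q[2])*.056-np.cos(q[2])*.043])
o=robot.get_obs(); d=o['position'][:2]-pv
ang=np.degrees(np.arctan2(d[1],d[0])-np.pi-q[2])%360
r=R.from_quat(o['tool_rot']); y=r.apply([0,1,0])
print('t',round(o['time'],2),'rad',np.hypot(*d).round(4),'gate deg',(ang if ang<300 else ang-360).round(1),'tool deg',round(np.degrees(np.arctan2(y[1],y[0]))+94.8,1),'z',o['position'][2].round(4),'tilt',r.apply([0,0,1]).round(3),'F',o['ft_force'].round(1),'w',o['grip_width'].round(4))
E
python3 g.py; python3 -m crank '0 0 -1 0.01 0.2 0 1; 0 0 -1 0.01 0.2 0 1; 0 0 -1 0.01 0.2 0 1'; python3 g.py
```

```text
time: 6.48
position: [0.4929, -0.0173, 0.2204]
tool_rot: [0.996, 0.09, 0.004, -0.0]
ft_force: [0.4, 0.5, -0.2]
grip_width: 0.0155Traceback (most recent call last):
  File "g.py", line 6, in <module>
    print('t',round(o['time'],2),'rad',np.hypot(*d).round(4),'gate deg',(ang if ang<300 else ang-360).round(1),'tool deg',round(np.degrees(np.arctan2(y[1],y[0]))+94.8,1),'z',o['position'][2].round(4),'tilt',r.apply([0,0,1]).round(3),'F',o['ft_force'].round(1),'w',o['grip_width'].round(4))
                                                                                                                                                                                                                                                                        ^^^^^^^^^^^^^^^^^^^^^
AttributeError: 'float' object has no attribute 'round'
Traceback (most recent call last):
  File "g.py", line 6, in <module>
    print('t',round(o['time'],2),'rad',np.hypot(*d).round(4),'gate deg',(ang if ang<300 else ang-360).round(1),'tool deg',round(np.degrees(np.arctan2(y[1],y[0]))+94.8,1),'z',o['position'][2].round(4),'tilt',r.apply([0,0,1]).round(3),'F',o['ft_force'].round(1),'w',o['grip_width'].round(4))
                                                                                                                                                                                                                                                                        ^^^^^^^^^^^^^^^^^^^^^
AttributeError: 'float' object has no attribute 'round'
```

```bash
sed -i "s/o\['grip_width'\].round(4)/round(o['grip_width'],4)/" g.py; python3 g.py; python3 -m crank '0 0 -1 0.01 0.2 0.01 1; 0 0 -1 0.01 0.2 0.01 1; 0 0 -1 0.01 0.2 0.01 1; 0 0 -1 0.01 0.2 0.01 1; 0 0 -1 0.01 0.2 0.01 1'; python3 g.py
```

```text
t 6.47 rad 0.0898 gate deg 14.0 tool deg 15.1 z 0.2204 tilt [ 0.008  0.001 -1.   ] F [ 0.4  0.5 -0.2] w 0.0155
time: 7.1
position: [0.5087, -0.0539, 0.2204]
tool_rot: [0.951, 0.309, 0.004, -0.0]
ft_force: [-1.3, 0.7, 3.0]
grip_width: 0.0157
t 7.1 rad 0.089 gate deg 39.8 tool deg 40.9 z 0.2204 tilt [ 0.008  0.003 -1.   ] F [-1.3  0.7  3. ] w 0.0157
```

```bash
python3 -m crank '0 0 -1 0 0.2 0 1; 0 0 -1 0 0.2 0 1; 0 0 -1 0 0.2 0 1; 0 0 -1 0 0.2 0 1; 0 0 -1 0 0.2 0 1'; python3 g.py;  python3 -m crank '0 0 -1 0 0.2 0 1; 0 0 -1 0 0.2 0 1; 0 0 -1 0 0.2 0 1; 0 0 -1 0 0.2 0 1'; python3 g.py
```

```text
time: 7.72
position: [0.538, -0.0797, 0.2204]
tool_rot: [0.859, 0.512, 0.006, -0.002]
ft_force: [-0.4, 2.2, 0.3]
grip_width: 0.0152
t 7.72 rad 0.0884 gate deg 65.2 tool deg 66.5 z 0.2204 tilt [ 0.008  0.01  -1.   ] F [-0.4  2.2  0.3] w 0.0152
time: 8.22
position: [0.5678, -0.0898, 0.2204]
tool_rot: [0.754, 0.657, 0.007, -0.003]
ft_force: [-0.9, 1.3, 0.2]
grip_width: 0.0151
t 8.22 rad 0.0881 gate deg 85.8 tool deg 87.0 z 0.2204 tilt [ 0.006  0.014 -1.   ] F [-0.9  1.3  0.2] w 0.0151
```

```bash
python3 -m crank '0 0 -1 0 0.2 0 1; 0 0 -0.7 0 0.2 0 1; 0 0 0 0 0.1 0 1'; python3 g.py; python3 - <<'E'
from h import *
for n in ('wrist','side'):
    c=viewer.camera(n); save(c,n+'3')
E
```

```text
time: 8.6
position: [0.5806, -0.0905, 0.2201]
tool_rot: [0.701, 0.713, 0.001, -0.011]
ft_force: [-11.0, -1.6, 9.2]
grip_width: 0.0153
t 8.6 rad 0.0877 gate deg 94.1 tool deg 95.8 z 0.2201 tilt [-0.014  0.016 -1.   ] F [-11.   -1.6   9.2] w 0.0153
```

View pics/wrist3.png

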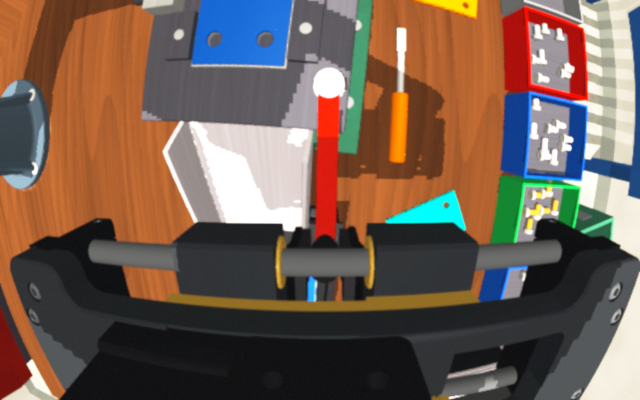

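View pics/side3.png

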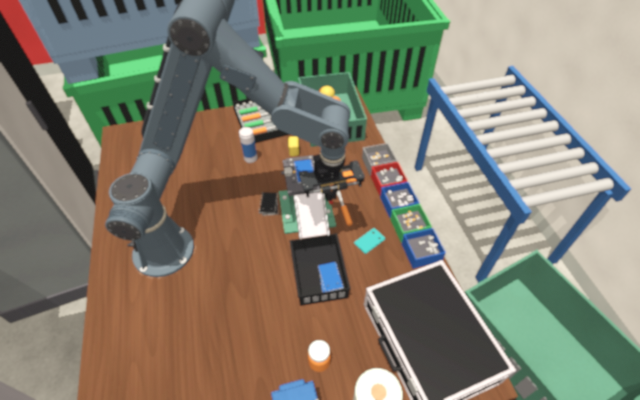

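```bash
python3 -m crank '0 0 0 0 -0.03 0 0; 0 0 0 0 0 0 0; 0 0 0 0 0 0 0; 0 0 0 0 0 -0.7 0; 0 0 0 0 0 -0.8 0' && python3 - <<'E'
from h import *
from d import delta
delta(.5336,.0965,.245,-4.8)
c=viewer.camera('wrist'); save(c,'w4'); print(c['xyz'].tolist(),c['attitude'].tolist())
E
```

```text
time: 9.32
position: [0.5789, -0.0912, 0.2781]
tool_rot: [0.701, 0.713, -0.0, -0.013]
ft_force: [0.3, 0.1, -0.2]
grip_width: 0.043
t 9.32 pos [ 0.5789 -0.0912  0.2781] yaw_y 0.98 F [ 0.28  0.12 -0.21] w 0.043 q [-0.35  0.43  1.45  0.01  1.29 -0.37]
shift units [ 4.694 -1.038  0.937] turn units [-0.228 -0.207  1.153]
[0.5810192607510399, -0.02861245052578675, 0.44159817112391986] [0.9934288859131257, 0.009623443615294254, -0.008154614702595066, 0.11375385806838122]
```

View pics/w4.png

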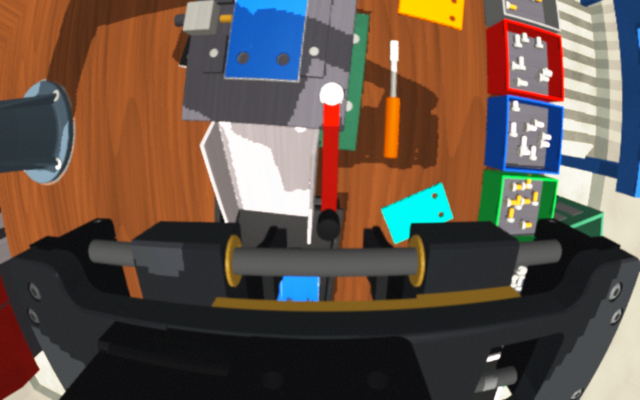

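```bash
python3 -m crank '-0.2 -0.2 0.6 0 0 0 1; 0 0 0.55 0.9 -0.3 0 1; 0 0 0 0.95 -0.25 0 1; 0 0 0 0.95 -0.25 0 1; 0 0 0 0.95 -0.15 0 1' 20 && python3 d.py .5335 .0945 .245 -4.8
```

```text
time: 10.0
position: [0.5574, 0.0608, 0.282]
tool_rot: [0.739, 0.674, 0.004, 0.006]
ft_force: [-0.2, 0.5, -0.7]
grip_width: 0.0035
t 10.0 pos [0.5574 0.0608 0.282 ] yaw_y -5.31 F [-0.18  0.49 -0.69] w 0.0035 q [-0.09  0.37  1.53 -0.    1.23  0.  ]
shift units [ 0.785 -0.686  0.913] turn units [ 0.162  0.036 -0.102]
```

```bash
python3 -m crank '0.15 0 -0.1 0.4 -0.35 0 1; 0 0 0 0.35 -0.3 0.2 1; 0 0 0 0 0 0.4 1; 0 0 0 0 0 0.3 1; 0 0 0 0 0 0 1' 20 && python3 d.py .5335 .0945 .208 -4.8
```

```text
time: 10.62
position: [0.5307, 0.095, 0.2426]
tool_rot: [0.735, 0.678, -0.002, 0.001]
ft_force: [0.5, -0.3, -0.1]
grip_width: 0.0005
t 10.62 pos [0.5307 0.095  0.2426] yaw_y -4.63 F [ 0.5  -0.32 -0.11] w 0.0005 q [-0.03  0.39  1.62 -0.    1.13  0.06]
shift units [-0.002  0.071  0.866] turn units [-0.022  0.05   0.034]
```

```bash
python3 -m crank '0 0 0 0 0.07 0.4 1; 0 0 0 0 0 0.2 1; 0 0 0 0 0 0 1' 20 && python3 d.py .5335 .0945 .206 -4.8; python3 - <<'E'
from h import *
c=viewer.camera('side'); save(c,'s5'); a=c['img'][130:210,260:360,::-1]; c=viewer.camera('scene'); save(c,'s6'); b=c['img'][150:230,300:400,::-1]
cv2.imwrite('pics/s56.png',cv2.resize(np.hstack([a,b]),None,fx=4,fy=4,interpolation=2))
E
```

```text
time: 11.0
position: [0.5344, 0.0936, 0.2171]
tool_rot: [0.736, 0.677, -0.002, 0.001]
ft_force: [-0.7, 1.0, 0.9]
grip_width: 0.0007
t 11.0 pos [0.5344 0.0936 0.2171] yaw_y -4.73 F [-0.71  0.96  0.86] w 0.0007 q [-0.03  0.42  1.64 -0.01  1.07  0.05]
shift units [ 0.022 -0.023  0.278] turn units [-0.013  0.052  0.014]
```

View pics/s56.png

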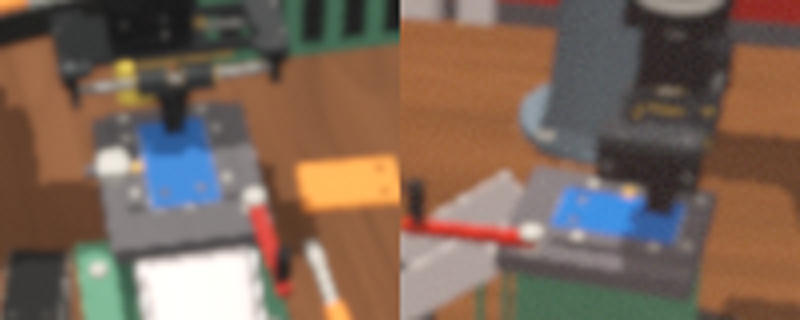

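```bash
python3 -m crank '0 0 0 0 0 0.15 1; 0 0 0 0 0 0.06 1; 0 0 0 0 0 0.03 1' && python3 -m crank '0 0 0 0 0 0.03 1; 0 0 0 0 0 0.03 1'
```

```text
time: 11.48
position: [0.5354, 0.0937, 0.2085]
tool_rot: [0.736, 0.677, -0.001, 0.002]
ft_force: [-0.8, -0.2, -0.2]
grip_width: 0.0003
time: 11.72
position: [0.5355, 0.0938, 0.2064]
tool_rot: [0.736, 0.677, -0.001, 0.002]
ft_force: [-1.8, -0.6, 8.0]
grip_width: 0.0004
```

```bash
python3 -m crank '0 0 0 0 0 0.03 1' && python3 -m crank '0 0 0 0 0 0.03 1'&& python3 -m crank '0 0 0 0 0 0.04 1'&& python3 -m crank '0 0 0 0 0 0.04 1'
```

```text
time: 11.85
position: [0.5355, 0.0938, 0.2064]
tool_rot: [0.735, 0.678, -0.001, 0.003]
ft_force: [-3.4, 0.4, 10.7]
grip_width: 0.0003
time: 11.98
position: [0.5355, 0.0938, 0.2064]
tool_rot: [0.735, 0.678, -0.0, 0.003]
ft_force: [-2.1, -0.5, 6.6]
grip_width: 0.0005
time: 12.1
position: [0.5355, 0.0937, 0.2064]
tool_rot: [0.735, 0.678, -0.0, 0.003]
ft_force: [-3.5, -0.6, 10.5]
grip_width: 0.0003
time: 12.22
position: [0.5355, 0.0938, 0.2064]
tool_rot: [0.735, 0.678, -0.0, 0.003]
ft_force: [-3.1, -0.7, 8.9]
grip_width: 0.0009
```

```bash
python3 -m crank '0 0 0 -0.1 0 0.045 1' && python3 -m crank '0 0 0 -0.1 0 0.045 1'&& python3 -m crank '0 0 0 -0.1 0 0.045 1'; python3 d.py .5335 .0945 .206 -4.8
```

```text
time: 12.35
position: [0.5354, 0.0925, 0.2064]
tool_rot: [0.736, 0.677, 0.003, 0.002]
ft_force: [-2.5, 9.7, 9.9]
grip_width: 0.0006
time: 12.48
position: [0.5353, 0.0913, 0.2064]
tool_rot: [0.736, 0.677, 0.005, 0.0]
ft_force: [-1.6, 8.6, 9.8]
grip_width: 0.0007
time: 12.6
position: [0.5353, 0.0905, 0.2064]
tool_rot: [0.737, 0.676, 0.008, -0.001]
ft_force: [-2.1, 9.3, 9.2]
grip_width: 0.0002
t 12.6 pos [0.5353 0.0905 0.2064] yaw_y -4.93 F [-2.1   9.32  9.17] w 0.0002 q [-0.05  0.43  1.67  0.02  1.03  0.03]
shift units [ 0.097 -0.052  0.012] turn units [ 0.107 -0.16  -0.026]
```

```bash
python3 -m crank '0 -0.1 0 -0.15 0 0.045 1' && python3 -m crank '0 -0.1 0 -0.18 0 0.045 1'&& python3 d.py .5335 .0945 .206 -4.8
```

```text
time: 12.72
position: [0.535, 0.0878, 0.2064]
tool_rot: [0.737, 0.675, 0.008, -0.0]
ft_force: [-1.7, 9.7, 10.0]
grip_width: 0.0006
time: 12.85
position: [0.5351, 0.0837, 0.2064]
tool_rot: [0.738, 0.675, 0.008, 0.002]
ft_force: [-1.6, 9.6, 9.6]
grip_width: 0.0004
t 12.85 pos [0.5351 0.0837 0.2064] yaw_y -5.1 F [-1.57  9.6   9.6 ] w 0.0004 q [-0.06  0.43  1.67  0.01  1.03  0.03]
shift units [ 0.265 -0.063  0.012] turn units [ 0.154 -0.11  -0.06 ]
```

```bash
python3 - <<'E'
from h import *
c=viewer.camera('scene'); save(c,'s7'); b=c['img'][185:235,315:385,::-1]
b0=cv2.imread('pics/s6.png')[185:235,315:385]
cv2.imwrite('pics/s67.png',cv2.resize(np.vstack([b0,b]),None,fx=6,fy=6,interpolation=2))
E
```

```text
(no output)
```

View pics/s67.png

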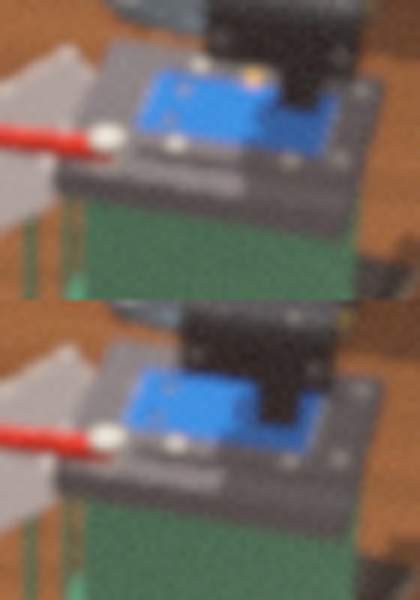

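```bash
python3 -m crank '0 -0.15 0 -0.25 0 0.045 1; 0 -0.1 0 -0.25 0 0.045 1' && python3 d.py .5335 .0945 .206 -4.8
```

```text
time: 13.15
position: [0.5352, 0.0689, 0.2064]
tool_rot: [0.739, 0.674, 0.006, 0.008]
ft_force: [-0.5, 7.3, 7.6]
grip_width: 0.0002
t 13.15 pos [0.5352 0.0689 0.2064] yaw_y -5.23 F [-0.51  7.35  7.56] w 0.0002 q [-0.08  0.43  1.68 -0.    1.02  0.01]
shift units [ 0.632 -0.1    0.008] turn units [ 0.224  0.019 -0.086]
```

```bash
python3 -m crank '0.1 0 0 -0.22 -0.04 0.055 1; 0.1 0 0 -0.22 -0.04 0.055 1' && python3 d.py .5235 -.0251 .206 -4.8
```

```text
time: 13.4
position: [0.5342, 0.0576, 0.2064]
tool_rot: [0.74, 0.673, 0.009, 0.001]
ft_force: [1.0, 9.7, 10.5]
grip_width: -0.0001
t 13.4 pos [0.5342 0.0576 0.2064] yaw_y -5.4 F [ 1.03  9.65 10.46] w -0.0001 q [-0.11  0.43  1.68  0.01  1.02 -0.02]
shift units [-2.084 -0.073 -0.015] turn units [ 0.145 -0.132 -0.119]
```

```bash
python3 -m crank '0.1 -0.1 -0.05 -0.22 -0.03 0.06 1; 0.1 -0.1 -0.05 -0.22 -0.03 0.06 1' && python3 d.py .5235 -.0251 .206 -4.8; python3 - <<'E'
from h import *
c=viewer.camera('scene'); save(c,'s8'); b=c['img'][185:235,315:385,::-1]
b0=cv2.imread('pics/s6.png')[185:235,315:385]
cv2.imwrite('pics/s68.png',cv2.resize(np.vstack([b0,b]),None,fx=6,fy=6,interpolation=2))
E
```

```text
time: 13.65
position: [0.5333, 0.0468, 0.2064]
tool_rot: [0.738, 0.675, 0.004, -0.002]
ft_force: [-0.7, 11.2, 12.3]
grip_width: 0.0002
t 13.65 pos [0.5333 0.0468 0.2064] yaw_y -5.11 F [-0.66 11.2  12.26] w 0.0002 q [-0.13  0.43  1.68  0.01  1.03 -0.04]
shift units [-1.812 -0.084 -0.006] turn units [ 0.042 -0.097 -0.061]
```

View pics/s68.png

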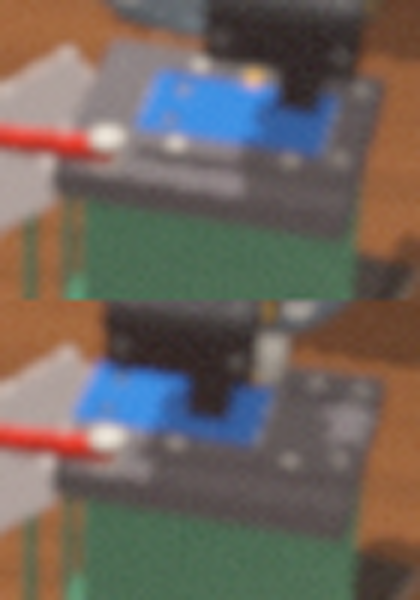

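```bash
python3 -m crank '0 -0.1 -0.03 -0.24 -0.03 0.06 1; 0 -0.1 -0.03 -0.24 -0.03 0.06 1' && python3 d.py .5235 -.0251 .206 -4.8;  python3 -m crank '0 -0.1 0 -0.24 -0.03 0.055 1' && python3 d.py .5235 -.0251 .206 -4.8; python3 - <<'E'
from h import *
c=viewer.camera('scene'); save(c,'s9'); b=c['img'][185:235,300:385,::-1]
c=viewer.camera('side'); save(c,'s10'); b2=c['img'][145:195,265:350,::-1]
cv2.imwrite('pics/s910.png',cv2.resize(np.vstack([b,b2]),None,fx=6,fy=6,interpolation=2))
E
```

```text
time: 13.95
position: [0.5321, 0.0334, 0.2064]
tool_rot: [0.737, 0.676, 0.005, 0.004]
ft_force: [-1.0, 8.5, 12.4]
grip_width: 0.0006
t 13.95 pos [0.5321 0.0334 0.2064] yaw_y -4.97 F [-0.98  8.53 12.36] w 0.0006 q [-0.15  0.42  1.69  0.    1.02 -0.06]
shift units [-1.476 -0.089  0.004] turn units [ 0.139 -0.032 -0.033]
time: 14.08
position: [0.5315, 0.0258, 0.2064]
tool_rot: [0.737, 0.676, 0.005, 0.007]
ft_force: [-0.5, 4.3, 9.8]
grip_width: 0.0005
t 14.07 pos [0.5315 0.0258 0.2064] yaw_y -5.0 F [-0.52  4.31  9.85] w 0.0005 q [-0.16  0.42  1.69 -0.    1.01 -0.07]
shift units [-1.286 -0.089  0.011] turn units [ 0.188  0.027 -0.04 ]
```

View pics/s910.png

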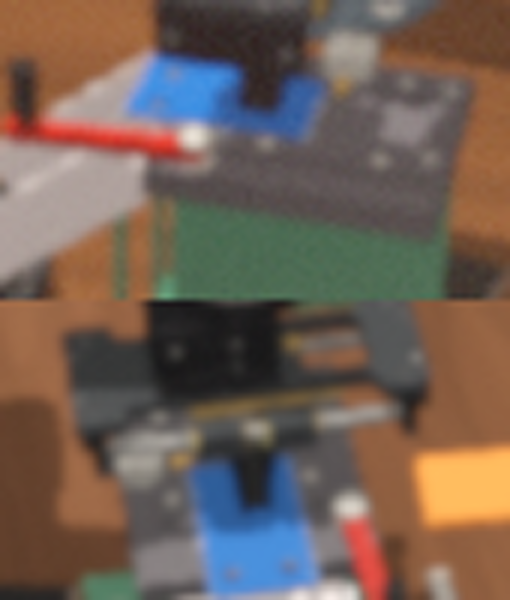

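```bash
python3 -m crank '0.1 0 0 0 -0.04 -0.15 1; 0.1 0 0 0.15 -0.04 -0.05 1; 0 0 0 0.13 0 0.05 1; 0 0 0 0 0 0.05 1' && python3 d.py .5235 -.0251 .206 -4.8
```

```text
time: 14.68
position: [0.5291, 0.0371, 0.2108]
tool_rot: [0.737, 0.676, -0.002, 0.001]
ft_force: [-0.0, -0.5, 0.1]
grip_width: 0.0006
t 14.68 pos [0.5291 0.0371 0.2108] yaw_y -5.0 F [-0.02 -0.47  0.08] w 0.0006 q [-0.14  0.42  1.68 -0.    1.04 -0.05]
shift units [-1.562 -0.005  0.126] turn units [-0.014  0.046 -0.04 ]
```

```bash
python3 -m crank '0 0 0 0 0 0.06 1; 0 0 0 0 0 0.04 1; 0 0 0 0 0 0.035 1;0 0 0 0 0 0.035 1' && python3 -m crank '0 0 0 0 0 0.045 1; 0 -0.05 0 -0.12 0 0.045 1; 0 -0.05 0 -0.2 0 0.045 1' && python3 d.py .5235 -.0251 .206 -4.8
```

```text
time: 15.18
position: [0.5287, 0.0373, 0.2064]
tool_rot: [0.737, 0.676, -0.002, 0.0]
ft_force: [-3.0, 1.1, 10.7]
grip_width: 0.0006
time: 15.55
position: [0.5281, 0.028, 0.2064]
tool_rot: [0.738, 0.675, -0.002, 0.002]
ft_force: [-1.6, 6.2, 12.2]
grip_width: -0.0001
t 15.55 pos [0.5281 0.028  0.2064] yaw_y -5.11 F [-1.64  6.22 12.16] w -0.0001 q [-0.16  0.42  1.69 -0.01  1.03 -0.06]
shift units [-1.332  0.004  0.016] turn units [ 0.011  0.058 -0.062]
```

```bash
python3 -m crank '0 0 0 -0.22 0 0.045 1; 0 0 0 -0.22 0 0.045 1; 0 0 0 -0.22 0 0.045 1' && python3 d.py .5235 -.0251 .206 -4.8;  python3 - <<'E'
from h import *
c=viewer.camera('scene'); save(c,'s11'); b=c['img'][185:235,300:385,::-1]
c=viewer.camera('side'); save(c,'s12'); b2=c['img'][145:205,265:350,::-1]
cv2.imwrite('pics/s1112.png',cv2.resize(np.vstack([b,b2]),None,fx=5,fy=5,interpolation=2))
E
```

```text
time: 15.92
position: [0.5265, 0.0067, 0.2064]
tool_rot: [0.739, 0.674, 0.004, -0.0]
ft_force: [-2.0, 5.2, 12.0]
grip_width: 0.0004
t 15.93 pos [0.5265 0.0067 0.2064] yaw_y -5.24 F [-1.95  5.19 11.95] w 0.0004 q [-0.2   0.41  1.7   0.01  1.02 -0.12]
shift units [-0.8   -0.003  0.004] turn units [ 0.06  -0.072 -0.087]
```

View pics/s1112.png

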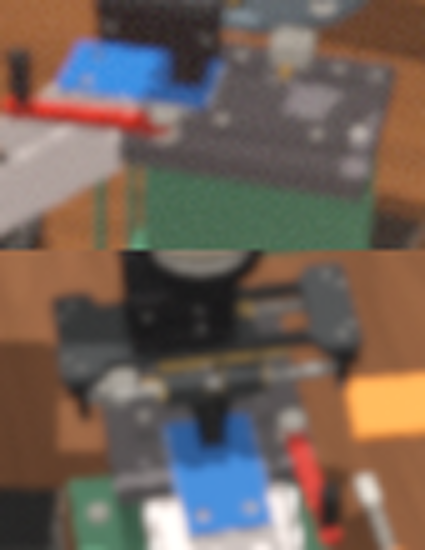

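```bash
python3 -m crank '0 -0.05 0 -0.22 0 0.045 1; 0 -0.05 0 -0.22 0 0.045 1; 0 0 0 -0.22 0 0.04 1' && python3 d.py .5235 -.0251 .206 -4.8
```

```text
time: 16.4
position: [0.5275, -0.0174, 0.2064]
tool_rot: [0.739, 0.673, 0.006, 0.004]
ft_force: [0.6, 2.9, 7.9]
grip_width: 0.0008
t 16.4 pos [ 0.5275 -0.0174  0.2064] yaw_y -5.36 F [0.57 2.9  7.89] w 0.0008 q [-0.25  0.41  1.7   0.01  1.01 -0.16]
shift units [-0.2   -0.082  0.009] turn units [ 0.175 -0.038 -0.111]
```

```bash
python3 -m crank '0 0 0 -0.18 -0.03 0.035 1' && python3 d.py .5235 -.0251 .206 -4.8; python3 - <<'E'
from h import *
c=viewer.camera('scene'); save(c,'s13'); b=c['img'][185:235,300:385,::-1]
c=viewer.camera('side'); save(c,'s14'); b2=c['img'][145:205,265:350,::-1]
cv2.imwrite('pics/s1314.png',cv2.resize(np.vstack([b,b2]),None,fx=5,fy=5,interpolation=2))
E
```

```text
time: 16.52
position: [0.5273, -0.0241, 0.2067]
tool_rot: [0.74, 0.673, 0.009, 0.006]
ft_force: [0.7, 3.7, 10.1]
grip_width: 0.0005
t 16.52 pos [ 0.5273 -0.0241  0.2067] yaw_y -5.41 F [ 0.7   3.73 10.13] w 0.0005 q [-0.26  0.41  1.71  0.01  1.01 -0.17]
shift units [-0.034 -0.092  0.015] turn units [ 0.225 -0.058 -0.122]
```

View pics/s1314.png

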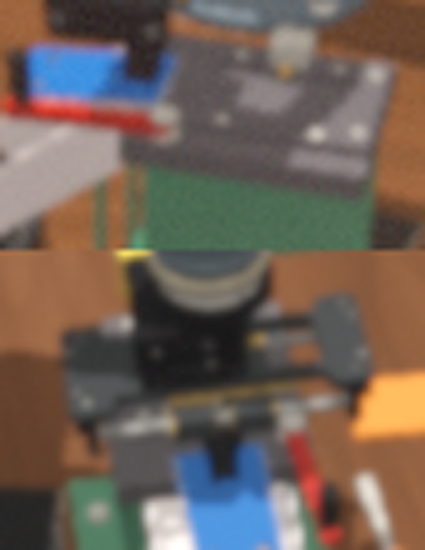

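```bash
python3 -m crank '0 0 0 0 0 -0.3 1; 0 0 0 0 0 -0.8 1; 0 0 0 0 0 -0.6 1; 0 0 0 0 0 0 1'; python3 - <<'E'
from h import *
c=viewer.camera('scene'); save(c,'s15'); b=c['img'][175:255,230:400,::-1]
c=viewer.camera('side'); save(c,'s16'); b2=c['img'][145:305,265:365,::-1]
cv2.imwrite('pics/s15c.png',cv2.resize(b,None,fx=4,fy=4,interpolation=2));cv2.imwrite('pics/s16c.png',cv2.resize(b2,None,fx=3.5,fy=3.5,interpolation=2))
for b in spotter.boxes_of('plate_center',c): print(round(b['score'],2),world(c,b['at']).round(3))
E
```

```text
time: 17.12
position: [0.5256, -0.0258, 0.2774]
tool_rot: [0.74, 0.673, 0.008, 0.006]
ft_force: [0.1, -0.1, -0.8]
grip_width: 0.0003
0.78 [0.734 0.167 0.007]
0.65 [ 0.498 -0.172  0.043]
0.27 [0.368 0.354 0.1  ]
```

View pics/s15c.png

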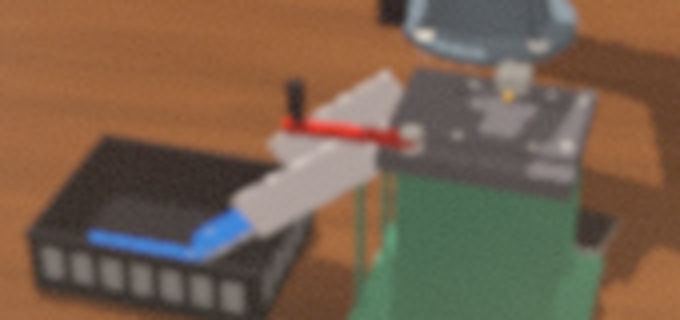

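View pics/s16c.png

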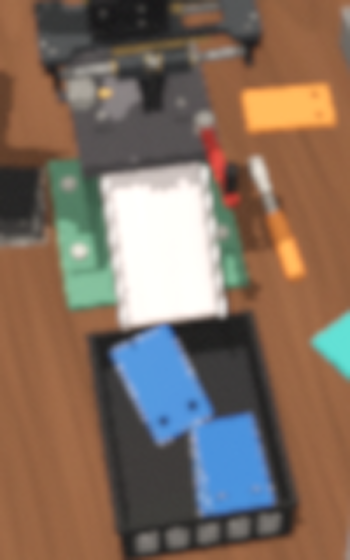

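```bash
python3 - <<'E'
from h import *
from d import delta
c=viewer.camera('side'); save(c,'s17'); b2=c['img'][165:215,300:360,::-1]
print(ray(c,331.3,196.4,.232))
cv2.imwrite('pics/s17c.png',cv2.resize(b2,None,fx=10,fy=10,interpolation=2))
delta(.580,-.093,.285,0.5)
for b in spotter.boxes_of('gate_knob',c)+spotter.boxes_of('plate_center',c): print(round(b['score'],2),world(c,b['at']).round(3))
E
```

```text
[ 0.58596139 -0.09757273  0.232     ]
t 17.32 pos [ 0.5237 -0.0253  0.2744] yaw_y -5.45 F [ 0.06 -0.27 -0.27] w 0.0005 q [-0.27  0.32  1.63  0.01  1.18 -0.17]
shift units [-1.551  1.566 -0.251] turn units [ 0.143 -0.04  -1.19 ]
0.46 [ 0.496 -0.176  0.044]
0.73 [ 0.715 -0.151  0.009]
0.71 [ 0.497 -0.174  0.043]
0.63 [0.733 0.166 0.004]
```

View pics/s17c.png

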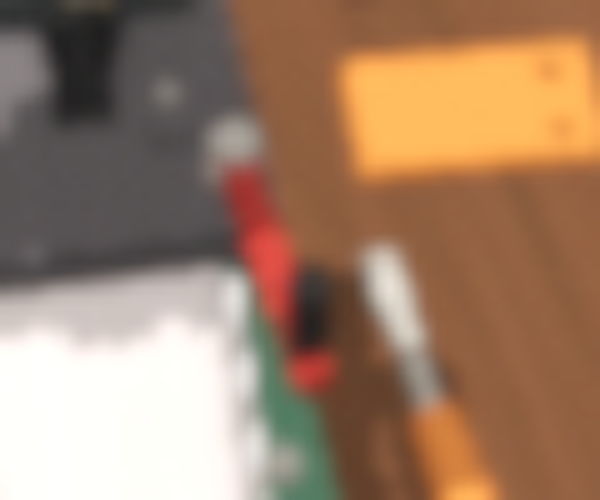

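```bash
python3 -m crank '0 0 -0.6 -0.5 0.5 -0.25 0; 0 0 -0.55 -0.5 0.5 0 0; 0 0 0 -0.4 0.5 0 0; 0 0 0 0 0 0 0' 10; python3 - <<'E'
from h import *
from d import delta
delta(.581,-.094,.285,0.5)
c=viewer.camera('scene'); save(c,'s18'); b=c['img'][175:275,210:380,::-1]
cv2.imwrite('pics/s18c.png',cv2.resize(b,None,fx=4,fy=4,interpolation=2))
c=viewer.camera('wrist'); save(c,'w18')
for t in ['crate','plate_center']:
  for b in spotter.boxes_of(t,c): print(t,round(b['score'],2),world(c,b['at']).round(3))
E
```

```text
time: 17.92
position: [0.5805, -0.0843, 0.2811]
tool_rot: [0.704, 0.71, 0.004, -0.0]
ft_force: [-0.5, 0.5, 0.3]
grip_width: 0.0324
t 17.93 pos [ 0.5805 -0.0843  0.2811] yaw_y 0.54 F [-0.55  0.49  0.29] w 0.0324 q [-0.34  0.41  1.46  0.01  1.26 -0.35]
shift units [-0.242  0.011 -0.098] turn units [ 0.059 -0.065  0.008]
crate 0.97 [ 0.559 -0.172  0.002]
plate_center 0.79 [ 0.711 -0.138  0.005]
plate_center 0.78 [ 0.494 -0.153  0.055]
plate_center 0.67 [0.731 0.166 0.008]
```

View pics/s18c.png

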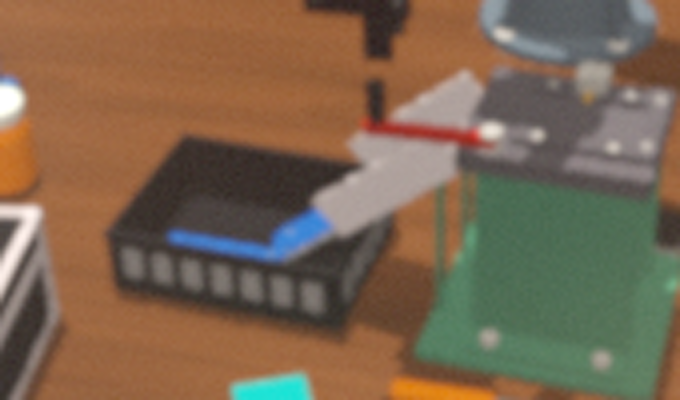

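View pics/w18.png

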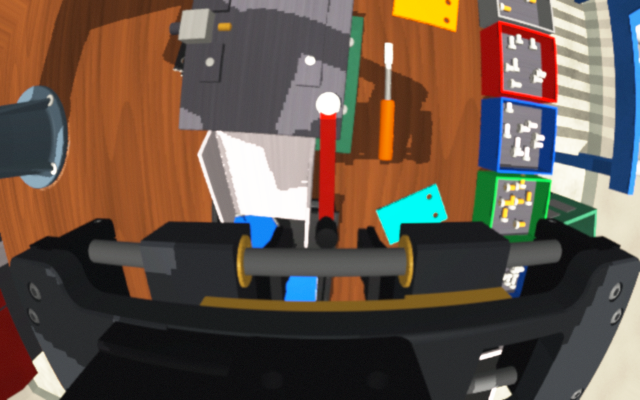

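```bash
python3 - <<'E'
from h import *
c=viewer.camera('side'); save(c,'s19'); b=c['img'][225:305,285:355,::-1]
cv2.imwrite('pics/s19c.png',cv2.resize(b,None,fx=7,fy=7,interpolation=2))
b=cv2.imread('pics/s18.png')[205:260,230:325]
cv2.imwrite('pics/s18d.png',cv2.resize(b,None,fx=8,fy=8,interpolation=2))
E
```

```text
(no output)
```

View pics/s19c.png

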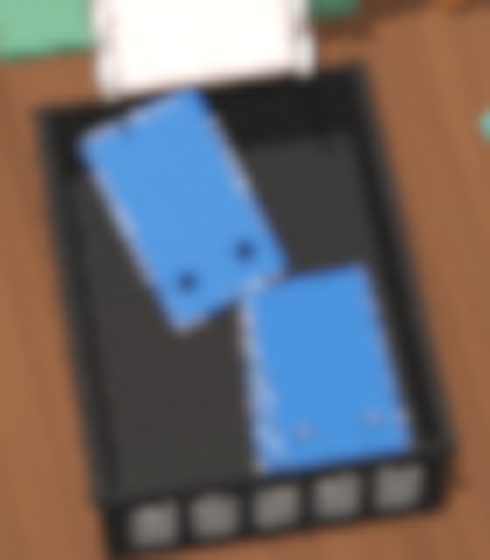

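View pics/s18d.png

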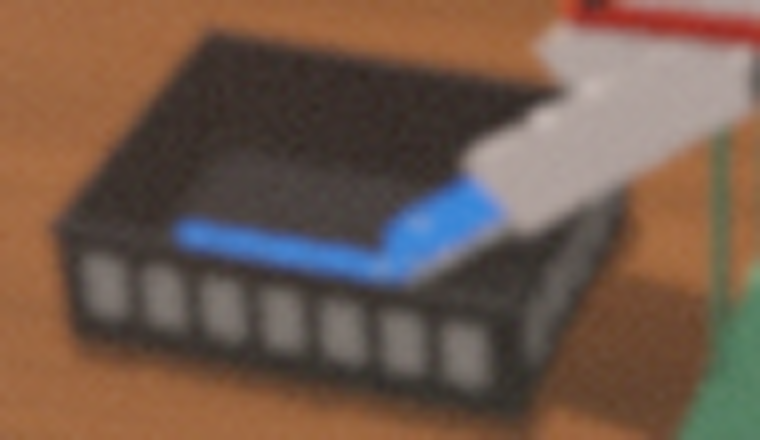

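```bash
python3 - <<'E'
from h import *
from scipy.optimize import least_squares
c1=viewer.camera('scene'); c2=viewer.camera('side')
s=lambda L,x,y,f:[np.array([(u+.5)/f-.5+x,(v+.5)/f-.5+y]) for u,v in L]
S=s([(80,145),(205,92),(287,265),(182,330)],285,225,7)
obj=np.array([(-.03,.05,.003),(.03,.05,.003),(.03,-.05,.003),(-.03,-.05,.003)])
C=s([(405,268)],230,205,8)
def f(p):
    w=R.from_rotvec(p[3:]).apply(obj)+p[:3]
    return np.concatenate([proj(c2,w[i])-S[i] for i in range(4)]+[proj(c1,w[2])-C[0]])
for sg in (.6,.2):
    r=least_squares(f,[.5,-.17,.045,sg,0,.4]); p=r.x
    w=R.from_rotvec(p[3:]).apply(obj)+p[:3]
    print(r.cost,p[:3].round(4)); print(w.round(3)); print(f(p).round(2))
# crate
rim=s([(42,112),(362,70),(450,440),(100,500)],285,225,7)
for u in rim: print(ray(c2,*u,.065).round(4))
print('mean',np.mean([ray(c2,*u,.065) for u in rim],0))
for b in spotter.boxes_of('plate_center',c2)[:4]: print(round(b['score'],2),world(c2,b['at']).round(4))
E
```

```text
9.82306632137892 [ 0.4938 -0.1823  0.0594]
[[ 0.453 -0.167  0.098]
 [ 0.51  -0.148  0.104]
 [ 0.536 -0.202  0.024]
 [ 0.479 -0.222  0.019]]
[ 1.31  0.87 -1.27 -0.85 -1.23 -1.08 -1.02 -1.01 -2.75  1.61]
11.33107747045228 [ 0.5003 -0.1576  0.0177]
[[ 0.462 -0.113  0.017]
 [ 0.517 -0.106  0.039]
 [ 0.537 -0.203  0.024]
 [ 0.481 -0.21   0.002]]
[ 1.47  0.64 -1.77 -0.44 -0.98 -0.99 -1.09 -1.42 -2.95  1.71]
[ 0.4392 -0.1176  0.065 ]
[ 0.5968 -0.1338  0.065 ]
[ 0.579  -0.3374  0.065 ]
[ 0.4204 -0.3257  0.065 ]
mean [ 0.50886983 -0.22859972  0.065     ]
0.78 [ 0.715  -0.1524  0.0102]
0.56 [ 0.4941 -0.1749  0.0431]
0.47 [0.747  0.1607 0.0078]
```

```bash
python3 -m crank '0 0 0 -0.22 0 0.5 0; 0 0 0 0 0 0.5 0; 0 0 0 0 0 0.3 0; 0 0 0 0 0 0.15 0; 0 0 0 0 0 0 0' 10; python3 d.py .581 -.094 .219 0.5
```

```text
time: 18.95
position: [0.5801, -0.0903, 0.2247]
tool_rot: [0.702, 0.712, 0.005, 0.002]
ft_force: [-0.0, -0.5, 0.0]
grip_width: 0.0435
t 18.95 pos [ 0.5801 -0.0903  0.2247] yaw_y 0.75 F [-0.   -0.51  0.01] w 0.0435 q [-0.35  0.47  1.53  0.01  1.13 -0.37]
shift units [-0.093  0.021  0.143] turn units [ 0.109 -0.049  0.05 ]
```

```bash
python3 -m crank '0 0 0 -0.1 0 0.12 0; 0 0 0 0 0 0 1; 0 0 0 0 0 0 1; 0 0 0 0 0 0 1' 10; python3 g.py
```

```text
time: 19.45
position: [0.5812, -0.095, 0.2212]
tool_rot: [0.702, 0.712, 0.006, 0.003]
ft_force: [0.1, 0.1, 0.0]
grip_width: 0.0213
t 19.45 rad 0.0922 gate deg 94.6 tool deg 95.6 z 0.2212 tilt [ 0.013  0.003 -1.   ] F [0.1 0.1 0. ] w 0.0213
```

Reverse arc: turn +1 about tool z, shift −0.2 along tool y.

```bash
python3 -m crank '0 0 0 0 0 0 1; 0 0 0 0 0 0 1; 0 0 0.8 0.01 -0.15 0 1; 0 0 1 0.01 -0.2 0 1; 0 0 1 0.01 -0.2 0 1' 10; python3 g.py;python3 -m crank '0 0 1 0.01 -0.2 0 1; 0 0 1 0.01 -0.2 0 1;0 0 1 0.01 -0.2 0 1; 0 0 1 0.01 -0.2 0 1; 0 0 1 0.01 -0.2 0 1' 10; python3 g.py
```

```text
time: 20.08
position: [0.5606, -0.0926, 0.2213]
tool_rot: [0.786, 0.618, 0.007, 0.004]
ft_force: [-0.2, 0.4, 0.1]
grip_width: 0.0157
t 20.07 rad 0.0922 gate deg 81.6 tool deg 81.2 z 0.2213 tilt [ 0.016  0.002 -1.   ] F [-0.2  0.4  0.1] w 0.0157
time: 20.7
position: [0.5259, -0.0764, 0.2212]
tool_rot: [0.904, 0.428, 0.008, 0.006]
ft_force: [0.1, -1.1, -1.1]
grip_width: 0.0153
t 20.7 rad 0.0923 gate deg 57.7 tool deg 55.5 z 0.2212 tilt [ 0.02  -0.003 -1.   ] F [ 0.1 -1.1 -1.1] w 0.0153
```

```bash
python3 -m crank '0 0 0.95 0.01 -0.21 0 1; 0 0 0.95 0.01 -0.21 0 1;0 0 0.95 0.01 -0.21 0 1; 0 0 0.95 0.01 -0.21 0 1; 0 0 0.95 0.01 -0.21 0 1' 10; python3 g.py;python3 -m crank '0 0 0.95 0.01 -0.21 0 1; 0 0 0.95 0.01 -0.21 0 1;0 0 0.95 0.01 -0.21 0 1; 0 0 0.95 0.01 -0.21 0 1' 10; python3 g.py
```

```text
time: 21.32
position: [0.4994, -0.0461, 0.2213]
tool_rot: [0.974, 0.227, 0.009, 0.007]
ft_force: [-0.2, -1.9, 0.4]
grip_width: 0.0156
t 21.32 rad 0.0929 gate deg 32.6 tool deg 31.1 z 0.2213 tilt [ 0.021 -0.01  -1.   ] F [-0.2 -1.9  0.4] w 0.0156
time: 21.82
position: [0.4888, -0.0152, 0.2212]
tool_rot: [0.998, 0.059, 0.009, 0.008]
ft_force: [-1.6, -2.5, 0.3]
grip_width: 0.0158
t 21.82 rad 0.0935 gate deg 12.4 tool deg 11.5 z 0.2212 tilt [ 0.019 -0.015 -1.   ] F [-1.6 -2.5  0.3] w 0.0158
```

```bash
python3 -m crank '0 0 0.95 0.02 -0.21 0 1; 0 0 0.9 0.02 -0.21 0 1;0 0 0.3 0.01 -0.15 0 1' 10; python3 g.py; python3 -m crank '0 0 0 0.01 -0.1 0 1; 0 0 0 0 -0.1 0 1' 10; python3 g.py
```

```text
time: 22.2
position: [0.488, 0.0068, 0.2212]
tool_rot: [0.999, -0.038, 0.008, 0.009]
ft_force: [-1.9, -2.4, 0.1]
grip_width: 0.0157
t 22.2 rad 0.094 gate deg -1.1 tool deg 0.4 z 0.2212 tilt [ 0.016 -0.019 -1.   ] F [-1.9 -2.4  0.1] w 0.0157
time: 22.45
position: [0.4878, 0.0071, 0.2212]
tool_rot: [0.999, -0.035, 0.007, 0.018]
ft_force: [-1.5, -15.5, -1.9]
grip_width: 0.0161
t 22.45 rad 0.0942 gate deg -1.3 tool deg 0.8 z 0.2212 tilt [ 0.012 -0.037 -0.999] F [ -1.5 -15.5  -1.9] w 0.0161
```

```bash
python3 -m crank '0 0 0 0 0 0 1; 0 0 0 0 0 0 0; 0 0 0 0 0 0 0; 0 0 0 0 0 0 0; 0 0 0 0 0 -0.6 0' 10; python3 g.py; python3 -m crank '0 0 0 0 0 -0.8 0; 0 0 0 0 0 -0.8 0; 0 0 0 -0.3 0.9 -0.5 0; 0 0 0 0 0.9 -0.5 0; 0 0 0 0 0.5 0 0' 10; python3 - <<'E'
from h import *
from d import delta
delta(.43,-.17,.35,-94)
c=viewer.camera('wrist'); save(c,'w20'); print(c['xyz'].tolist(),c['attitude'].tolist())
for t in ['crate','plate_center','gate_knob']:
  for b in spotter.boxes_of(t,c): print(t,round(b['score'],2),world(c,b['at']).round(4))
E
```

```text
time: 23.08
position: [0.4869, 0.0083, 0.2442]
tool_rot: [0.999, -0.035, 0.005, 0.018]
ft_force: [1.1, 1.0, 0.1]
grip_width: 0.0414
t 23.07 rad 0.0953 gate deg -2.0 tool deg 0.7 z 0.2442 tilt [ 0.009 -0.035 -0.999] F [1.1 1.  0.1] w 0.0414
time: 23.7
position: [0.4684, -0.0787, 0.3566]
tool_rot: [0.999, -0.032, 0.008, 0.018]
ft_force: [0.1, 0.2, -0.7]
grip_width: 0.0435
t 23.7 pos [ 0.4684 -0.0787  0.3566] yaw_y -93.72 F [ 0.12  0.18 -0.69] w 0.0435 q [-0.38  0.16  1.62 -0.03  1.34  1.26]
shift units [-0.815  2.332  0.234] turn units [ 0.402 -0.197  0.06 ]
[0.5325848140345262, -0.0781599451785206, 0.5199800582215133] [-0.6777997723275088, 0.7260376392572128, 0.07206126543629508, -0.09090648512790808]
crate 0.62 [ 0.4911 -0.2495  0.0037]
plate_center 0.97 [ 0.4991 -0.166   0.0416]
plate_center 0.86 [0.7258 0.1764 0.0082]
plate_center 0.72 [ 0.7094 -0.1454  0.0032]
plate_center 0.57 [0.5726 0.2728 0.0044]
gate_knob 0.86 [0.5253 0.0026 0.212 ]
```

View pics/w20.png

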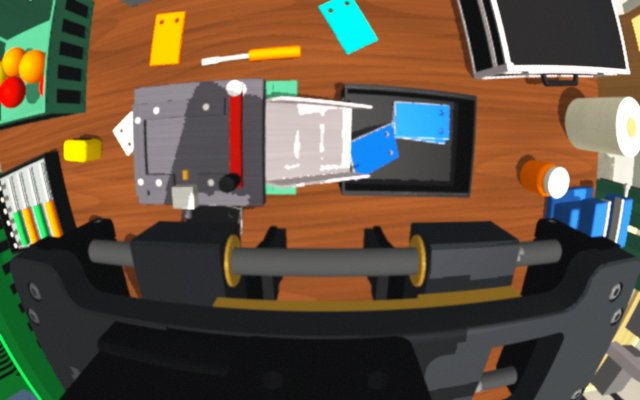

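```bash
python3 -m crank '0.4 -0.2 0 -0.3 0.9 0 0; 0 0 0 -0.3 0.9 0 0; 0 0 0 -0.3 0.9 0 0; 0 0 0 0 0.9 0 0; 0 0 0 0 0 0 0' 10; python3 - <<'E'
from h import *
c=viewer.camera('wrist'); save(c,'w21'); print(c['xyz'].tolist(),c['attitude'].tolist())
for t in ['plate_center']:
  for b in spotter.boxes_of(t,c): print(t,round(b['score'],2),world(c,b['at']).round(4))
c=viewer.camera('side'); save(c,'s21')
E
```

```text
time: 24.52
position: [0.4222, -0.2148, 0.3521]
tool_rot: [1.0, -0.027, -0.005, -0.005]
ft_force: [-0.2, 0.8, 0.9]
grip_width: 0.0439
[0.4902394264437447, -0.22112731246740422, 0.5137542872116136] [-0.6823698320719731, 0.7196855478092354, 0.09657527514223835, -0.08424571670885529]
plate_center 0.81 [ 0.4985 -0.1681  0.0423]
plate_center 0.66 [ 0.6871 -0.1485  0.0057]
plate_center 0.58 [0.726  0.1749 0.0077]
```

View pics/w21.png

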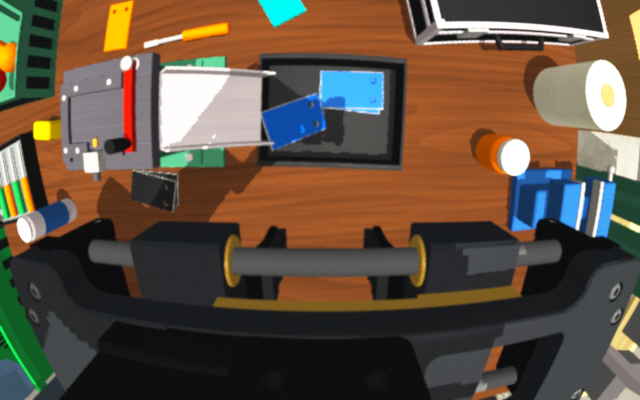

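View pics/s21.png

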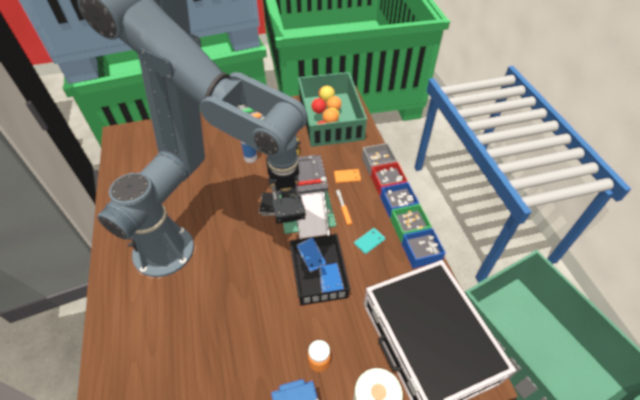

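```bash
python3 - <<'E'
import cv2
b=cv2.imread('pics/w21.png')[45:180,245:415]
cv2.imwrite('pics/w21c.png',cv2.resize(b,None,fx=4.4,fy=4.4,interpolation=2))
b=cv2.imread('pics/w21.png')[45:185,50:170]
cv2.imwrite('pics/w21g.png',cv2.resize(b,None,fx=4,fy=4,interpolation=2))
E
```

```text
(no output)
```

View pics/w21c.png

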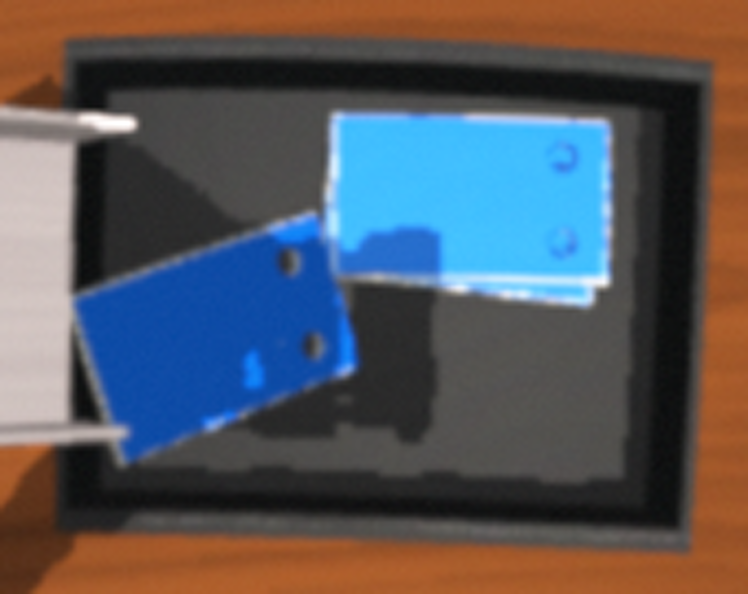

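View pics/w21g.png

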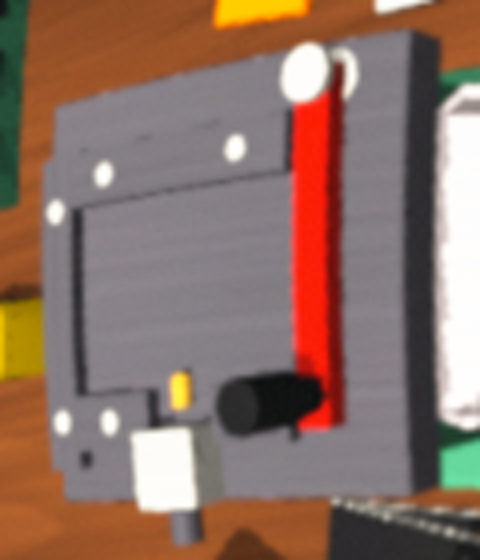

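```bash
python3 - <<'E'
from h import *
from fitw import fproj
from scipy.optimize import least_squares
c2=viewer.camera('side')
cw=dict(xyz=np.array([0.4902394264437447,-0.22112731246740422,0.5137542872116136]),attitude=[-0.6823698320719731,0.7196855478092354,0.09657527514223835,-0.08424571670885529])
s=lambda L,x,y,f:[np.array([(u+.5)/f-.5+x,(v+.5)/f-.5+y]) for u,v in L]
S=s([(80,145),(205,92),(287,265),(182,330)],285,225,7)
Wp=s([(122,465),(75,298),(320,215),(352,372)],245,45,4.4)
obj=np.array([(-.03,.05,.003),(.03,.05,.003),(.03,-.05,.003),(-.03,-.05,.003)])
rs=s([(42,112),(362,70),(450,440),(100,500)],285,225,7); rw=s([(60,527),(68,42),(712,65),(690,548)],245,45,4.4)
cr=np.array([(-.08,.1075,.065),(.08,.1075,.065),(.08,-.1075,.065),(-.08,-.1075,.065)])
def g(p):
    w=R.from_euler('z',p[2]).apply(cr)+[p[0],p[1],0]
    return np.concatenate([proj(c2,w[i])-rs[i] for i in range(4)]+[fproj(cw,w[i])-rw[i] for i in range(4)])
k=least_squares(g,[.505,-.23,-.08]).x; print('crate',k,g(k).round(1))
def f(p):
    w=R.from_rotvec(p[3:]).apply(obj)+p[:3]
    return np.concatenate([proj(c2,w[i])-S[i] for i in range(4)]+[fproj(cw,w[i])-Wp[i] for i in range(4)])
for sg in (.7,.1):
    r=least_squares(f,[.5,-.17,.045,sg,0,.4],loss='soft_l1'); p=r.x
    w=R.from_rotvec(p[3:]).apply(obj)+p[:3]
    print(r.cost,p[:3].round(4),'in crate',R.from_euler('z',-k[2]).apply(p[:3]-[k[0],k[1],0]).round(4)); print(w.round(3).tolist()); print(f(p).round(1))
E
```

```text
crate [ 0.50646307 -0.22769896 -0.08527164] [-1.2 -0.7 -0.9 -1.4 -0.2  1.3 -0.7  0.9 -0.7 -1.8 -0.6  1.1  0.7  1.1
  0.6 -1.8]
4.081973344571011 [ 0.4942 -0.1699  0.0358] in crate [-0.0171  0.0566  0.0358]
[[0.452, -0.136, 0.059], [0.51, -0.128, 0.073], [0.536, -0.207, 0.018], [0.478, -0.215, 0.003]]
[-0.4 -0.  -2.5 -0.5 -1.   1.  -1.7 -0.2 -0.  -0.1  0.1 -0.4 -0.1 -0.3
  0.2 -0.7]
4.08197334457167 [ 0.4942 -0.1699  0.0358] in crate [-0.0171  0.0566  0.0358]
[[0.452, -0.136, 0.059], [0.51, -0.128, 0.073], [0.536, -0.207, 0.018], [0.478, -0.215, 0.003]]
[-0.4 -0.  -2.5 -0.5 -1.   1.  -1.7 -0.2 -0.  -0.1  0.1 -0.4 -0.1 -0.3
  0.2 -0.7]
```

```bash
python3 - <<'E'
from h import *
from fitw import *
o=robot.get_obs(); print(o['time'],o['ft_force'].round(1),np.abs(o['joint_velocities']).max())
cw=dict(xyz=np.array([0.4902394264437447,-0.22112731246740422,0.5137542872116136]),attitude=[-0.6823698320719731,0.7196855478092354,0.09657527514223835,-0.08424571670885529])
q=(.5293,.0447,-.083)
for a in (0,.08):
  k=(.056-.092*np.cos(a),-.043-.092*np.sin(a),.25); p=fproj(cw,W(q,k)); print(a,(p-[50,45])*4)
print(robot.hand_in())
E
```

```text
24.725 [0.1 0.8 0.1] 0.004035927484515101
0 [230.03527869 406.04495062]
0.08 [250.32471558 403.64701946]
the job is handed in; nothing more can be done
None
```

The job is done and handed in at about 25 s of the 69 s allowed; no verdict was reported.

- **Gate open:** I gripped the knob and swung the gate to about 94° (1.64 rad), hard against its stop, with the plate still in the nest.
- **Plate out:** I drew the plate out in two strokes. The first slipped roughly 10 mm on the rubber. Downward force read about 8 to 12 N, and the total with drag stayed at or below about 17 N at each reading. When the finger lifted at the ledge, the plate went down the chute into the crate.
- **Gate shut:** I swung the gate shut until the wrist read about 15 N against the stop, then released the knob.

**Last checks:**
- **Plate in the crate:** It does not lie flat. It leans, with its rear end up near the chute foot and its front end beside the two plates already there. A two-camera fit puts its centre at (-17, +57, 36) mm in the crate frame, inside the walls and below 60 mm. An earlier fit from the side camera and one scene-camera corner was ambiguous, giving 18 or 59 mm. The spotter gave about 42 to 55 mm for the visible surface. The plate looked at rest between pictures.
- **Gate:** The knob top in the last wrist picture is at about (238, 406) in the crop. I predicted (230, 406) for fully shut and (250, 404) for the 0.08 rad limit. That offset reads as up to about 0.03 rad, within my fit error, and the bar looks parallel to the ledge.
- **Robot and bench:** The arm was clear of everything and still. The neighbouring items look unmoved by eye; I did not measure them again.

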